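# Unlock the stake and move it to the working socket

## Robot

A 6-joint arm with a two-finger parallel gripper is mounted at the origin on a cart in front of the work surface, level with it; the furniture and walls round the work are solid. World frame = base frame: x ahead of the robot, y to its left, z up, the work surface at z = 0. Lengths are in m, angles in rad, forces in N, time in s.
With the tool pointing down it reaches from about 0.35 to 0.875 m from the base axis. Payload 4.2 kg.
Tool frame: the origin (TCP) lies at the very end of the fingers, on their centre line; the grasp point (between the pads) lies ctrl.grasp_offset behind it (ctrl.grasp_offset is the distance from the TCP to the grasp point, in m); z points along the fingers, y is the direction in which the jaws open and shut (so a half turn about z gives the same grasp; the last joint's range is limited). The gripper opens to 85 mm and grips with 20 to 120 N. Pads are 22 mm wide; open, the fingers measure 114 mm over their backs; the gripper's body (76 mm by 85 mm) begins 54 mm behind the grasp point. The pads swing forward as they close: fully open they stand 13 mm farther back than shut.
Start: joints at [-1.003, 0.385, 0.008, 0, -1.194, -0.259], TCP at [0.19, -0.595, 0.231] pointing down, gripper open.
Joint ranges: [-3.14, 3.14], [-1.21, 2.06], [-1.07, 1.41], [-3.16, 2.05], [-2.99, -0.16], [-3.1, 3.1]. Speed limits (rad/s): [2.79, 2.79, 3.14, 3.14, 3.14, 3.14].

## Interface

Orientations are given as a unit quaternion [w, x, y, z].
In Python, from plant import ctrl, eyes gives the robot as it stands. The module is installed in compiled form; this text tells all that it offers.
- The arm moves only by the tool servo_tool, never from a script. Its argument "series" is a list of rows, each an object of numbers: "rx", "ry", "rz": the turn, a rotation vector about the tool's x, y, z in degrees; "dx", "dy", "dz": the shift along the tool's x, y, z in cm; "fingers": the finger opening in cm, from 0 to 8.54. In form: [{"rx": .., "ry": .., "rz": .., "dx": .., "dy": .., "dz": .., "fingers": ..}, ...]. A call has exactly 10 rows; each row shifts and turns the pose as measured when the row begins, along the tool's axes as they then stand; what a row does not reach is not made up. A row lasts 1/12 s, in which the tool goes at most 41.7 mm and 7.16 degrees, less where a joint would pass 70% of its speed; a pose out of reach is approached as far as the arm can. A call with a gripper value outside its range is refused whole. The fingers move at their own pace and stop on an object; "grip_force" is the grip in N (left out, the last holds). Time passes only in rows, so rows that do not move let the fingers close, or fill a call up. It gives the time, the measured TCP pose, the force and the opening at its end, in the units of the state.
- ctrl.state(): the state, without advancing time (a new reading comes with each control period).
- eyes.capture(name): name is "side" or "top" or "wrist"; returns a dict with "image" (420x560x3 uint8, red, green, blue), "depth" (420x560 float32, m along the optical axis (not along the pixel's ray), 0 where there is no reading), "camera_matrix" (3x3 intrinsics, pixels), "k1" (the pictures are not rectified: a ray, as slopes to the right and down, at radius r is drawn at 1 + k1 r^2 times it, then the intrinsics apply), "rvec" (rotation vector, rad) and "tvec" (3), from world to camera coordinates, as OpenCV has them; the wrist camera has in their place "mount" (4x4, takes a point from camera to tool coordinates, whose origin is the TCP and whose axes are the flange's). Camera axes: x right, y down, z forward; pixel columns grow to the right and rows downward; lengths in m; the calibration is good to about 2 mm. A picture is of the moment at which its call begins: read the wrist's pose just before it.
- ctrl.sign_off(): hands the job in, once; it reports no verdict.
The state is a dict: "clock": time; "qpos": joint angles; "qvel": joint speeds; "effort": joint torques, N m; "tcp_pos": TCP position; "tcp_rot": TCP orientation; "force": force on the tool from outside, world axes, zero at the start; "moment": the same for the moment, N m; "opening": finger opening in m.
Only numpy, scipy, OpenCV 4.12 (cv2) and the standard library are available. Lean on these libraries where they do the work, as an engineer would, in place of code of your own. Each camera call takes 0.05 s, during which the arm holds its last target.

## Task

Pull up the sprung T-handle of the index plunger on the dock and twist it clockwise (seen from above) so that it stays latched open by itself, then draw the steel stake out of the dock, shank and all. Carry it to the other fixture, the socket, and slide its shank into the blind slot until it is fully home against the stop hidden inside, then let go. Leave the plunger latched open and leave the loose things on the bench where they are.

Things in the scene. Friction and masses are not known exactly. Their poses are not given: they have to be found in the camera images.
- dock: Fixed dock holding the stake at first: grey block 90 long (x), 66 wide, top z 46, on a plate 10 thick, 86 wide, x -60 to 106. Origin: bench level under the middle of its front face; +x into its blind slot (26 wide, z 10 to 33, mouth at x 0), z up; the stake comes out towards -x. The plunger stands upright on it at x 45, y 0; its slotted collar tops at z 62. Dock and socket may swap sides.
- handle_grip (a point): Centre of the plunger's black T-handle on a thin stem: a bar 42 long (along this point's own y), 11 thick (its x, the way to grip it), 18 high. Plunger down, it is 84 above the bench, its underside 13 above the collar, and its axes are those of the dock.
- plunger (a joint): Lift of the plunger in m: 0 down (pin 8 mm deep in the stake), 0.017 top stop. A spring pushes it down, 7.5 N at 0 plus 300 N/m. Two lugs on the stem sit in slots of the collar and forbid twisting until lifted over 0.013. Twisted fully and let down, the lugs drop into shallow seats, it reads about 0.011, stays latched, and the pin is clear of the stake.
- handle (a joint): Twist of the T-handle in rad about the vertical plunger axis: 0 at the start (lugs over their slots), grows clockwise seen from above, end stop at 1.35. It drops into the latched seats between 1.25 and the end stop.
- stake_head (a point): Middle of the stake's upright head, 35 above the stake's underside; x along the shank from head to tip, z up. Head 30 long (x), 22 thick (y, the way to grip it), 70 high, rounded top. Shank 22 wide, 20 high, underside level with the head's, tip 115 from this point along +x. Steel, about 0.35 kg. At first the tip is 80 inside the dock's slot, the underside 10 above the bench.
- stake_tip (a point): Middle of the shank's end face, 10 above the stake's underside; same axes as stake_head.
- socket: Fixed socket, no plunger: grey block 110 long (x), 66 wide, top z 44, on a plate 10 thick, 86 wide, x -76 to 126; two low flared cheeks (to z 24; 36 apart at x -48, 26 at x 0) before the mouth. Origin: bench level under the middle of its front face; +x into its blind slot (26 wide, z 10 to 34). The unseen stop's face is 58 to 82 from the mouth, different each time.
- stop_pad (a joint): Travel in m of the pad on the stop hidden in the socket's slot: 0 not touched; it yields with about 2 N of drag, stays where it is pushed, and is hard against its block at 0.003, which is fully home.
- thread_spool: Wooden thread spool, 24 across, 30 high, standing upright on the bench; bystander, origin under its centre.
- cutters_side: Side cutters, 107 x 61 x 12, lying on the bench; bystander, origin under its centre.
- pencil: Pencil, 160 x 7 x 7, lying; bystander, origin under its centre.
- tweezers2: Steel tweezers, 151 x 13 x 9, lying; bystander, origin under its centre.
- loupe: Black loupe, 39 x 21 x 21, lying; bystander, origin under its centre.
Mind the look-alikes: they are no part of the job. Leave any yellow look-alike of the part that bears stake_head alone. What is shaped like the socket but turquoise is not meant.

How it is judged:
By the outcome, as a careful person would: the job done as asked, in the order asked, and still so for the second after the job is handed in, with the robot touching nothing.
It also fails if it takes over 54 s, if anything falls off the work surface, if the arm or the gripper's body presses on something with over 40 N, if the wrist force passes 120 N, or if a joint passes its speed limit or range.

## Working session

There is one attempt and no reset: what is moved stays moved. The work goes in short steps, Python scripts to look and compute and a tool call to move; the robot and the scene stay as the last step left them, time stands still between calls to the robot, and variables do not carry over. Pictures are saved under pics/ and viewed, and the job is handed in when it is done.

Besides the shell and the picture viewer there is one more tool, called after "Emit:" in YAML: its name, and indented under it one key for each argument. servo_tool: Moves the arm, as the interface text tells. Its arguments: {"type":"object","properties":{"series":{"type":"array"},"grip_force":{"type":"number"}},"required":["series"]}

```bash
ls; mkdir -p pics; python3 - <<'E'
from plant import ctrl, eyes
import cv2, numpy as np, pickle
s=ctrl.state(); print(s); print(ctrl.grasp_offset)
for n in ("side","top"):
    c=eyes.capture(n); pickle.dump(c,open(f'{n}0.pkl','wb'))
    cv2.imwrite(f'pics/{n}0.png',c['image'][:,:,::-1])
    print(n,c['camera_matrix'],c['k1'],c['rvec'],c['tvec'])
E
```

```text
pics
{'clock': 0.0, 'qpos': array([-1.00343100e+00,  3.85547781e-01,  6.61138194e-03, -5.20183028e-04,
       -1.19406003e+00, -2.58570071e-01]), 'qvel': array([ 0.00098776, -0.00274154, -0.0003837 , -0.00153082, -0.00168018,
        0.00056658]), 'effort': array([-7.56906975e-04, -3.92289162e+01,  1.88397843e+01,  4.18612450e+00,
       -4.49957763e-03, -1.89511020e-06]), 'tcp_pos': array([ 0.1897577 , -0.59485531,  0.23021813]), 'tcp_rot': array([-2.20059243e-04, -1.53690012e-01,  9.88118470e-01,  1.10459330e-03]), 'force': array([-0.08563561,  0.35440998, -0.60369227]), 'moment': array([ 0.01467546, -0.00142666, -0.0751818 ]), 'opening': 0.08537165578041465}
0.0187
side [[449.17723069   0.         284.12603631]
 [  0.         449.17723069 199.87903219]
 [  0.           0.           1.        ]] 0.04341511897341165 [ 1.87934254 -0.7926621   0.49455551] [-0.3706735   0.22646117  0.94192049]
top [[500.50256039   0.         275.87083593]
 [  0.         500.50256039 214.5740166 ]
 [  0.           0.           1.        ]] 0.0408850755545841 [ 2.13903966 -2.12188876  0.18586459] [-0.01126635  0.55175545  1.48361352]
```

View pics/top0.png

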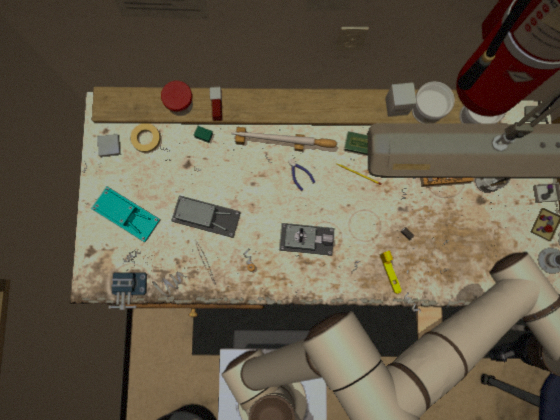

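View pics/side0.png

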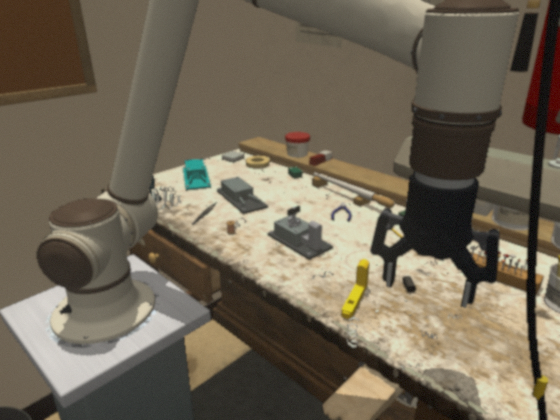

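```bash
cat > h.py <<'E'
import numpy as np, cv2, pickle
from scipy.spatial.transform import Rotation as R
def cam(c,state=None):
    if 'rvec' in c:
        Rm=cv2.Rodrigues(np.array(c['rvec'],float))[0]; t=np.array(c['tvec'],float).ravel()
        return Rm.T, -Rm.T@t
    m=np.array(c['mount']); q=state['tcp_rot']; Rt=R.from_quat([q[1],q[2],q[3],q[0]]).as_matrix()
    return Rt@m[:3,:3], Rt@m[:3,3]+state['tcp_pos']
def slopes(c,uv):
    K=np.array(c['camera_matrix']); uv=np.atleast_2d(np.array(uv,float))
    d=np.array([c['k1'],0,0,0,0],float)
    return cv2.undistortPoints(uv.reshape(-1,1,2),K,d).reshape(-1,2)
def onz(c,uv,z,state=None):
    Rm,o=cam(c,state); s=slopes(c,uv); d=np.c_[s,np.ones(len(s))]@Rm.T
    return o+d*((z-o[2])/d[:,2])[:,None]
def proj(c,P,state=None):
    Rm,o=cam(c,state); p=(np.atleast_2d(P)-o)@Rm
    s=p[:,:2]/p[:,2:]; r2=(s**2).sum(1,keepdims=True); s=s*(1+c['k1']*r2)
    K=np.array(c['camera_matrix']); return s*[K[0,0],K[1,1]]+K[:2,2]
def cloud(c,state=None):
    h,w=c['depth'].shape; v,u=np.mgrid[:h,:w]; s=slopes(c,np.c_[u.ravel(),v.ravel()])
    z=c['depth'].ravel(); p=np.c_[s,np.ones(len(s))]*z[:,None]; Rm,o=cam(c,state)
    P=p@Rm.T+o; P[z==0]=np.nan; return P.reshape(h,w,3)
def tmat(q): return R.from_quat([q[1],q[2],q[3],q[0]]).as_matrix()
E
python3 - <<'E'
from h import *
c=pickle.load(open('top0.pkl','rb')); im=c['image'][:,:,::-1]
a=cv2.resize(im[180:270,160:350],None,fx=4,fy=4,interpolation=cv2.INTER_CUBIC); cv2.imwrite('pics/crop_top.png',a)
s=pickle.load(open('side0.pkl','rb')); im=s['image'][:,:,::-1]
cv2.imwrite('pics/crop_side.png',cv2.resize(im[160:270,200:350],None,fx=5,fy=5,interpolation=cv2.INTER_CUBIC))
P=cloud(c)
for n,uv in dict(dock=(307,238),head=(325,238),sock=(206,216),turq=(126,213),yellow=(391,270),spool=(251,268)).items():
    print(n,onz(c,uv,0.045)[0].round(3),P[uv[1],uv[0]].round(3))
E
```

```text
dock [ 0.481 -0.102  0.045] [ 0.48  -0.102  0.048]
head [ 0.481 -0.157  0.045] [ 0.477 -0.153  0.081]
sock [0.546 0.207 0.045] [0.547 0.208 0.041]
turq [0.554 0.451 0.045] [0.553 0.451 0.046]
yellow [ 0.386 -0.354  0.045] [ 0.388 -0.36   0.019]
spool [0.389 0.067 0.045] [0.39  0.068 0.028]
```

View pics/crop_top.png

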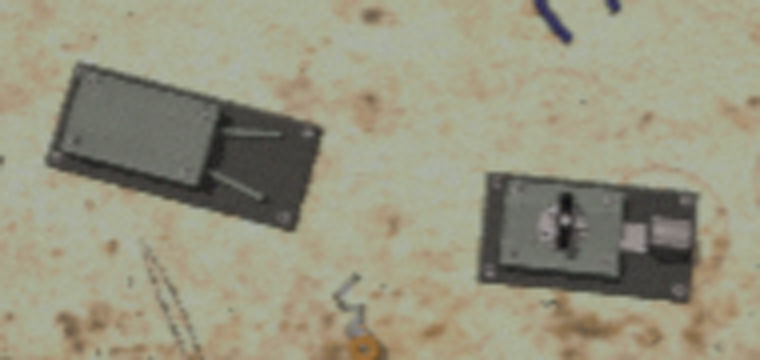

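View pics/crop_side.png

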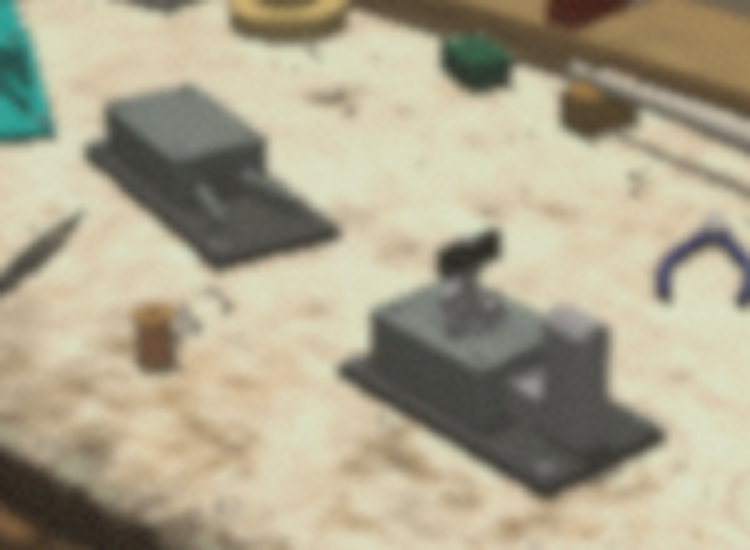

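```bash
python3 - <<'E'
from h import *
c=pickle.load(open('top0.pkl','rb')); im=c['image'][:,:,::-1]
def cr(u,v): return (160+u/4-0.375,180+v/4-0.375)
dp=[cr(*p) for p in [(489,173),(698,193),(690,300),(478,280)]]
sp=[cr(*p) for p in [(80,64),(322,128),(295,230),(46,163)]]
for n,p,back,front in (("dock",dp,0.106,-0.06),("sock",sp,0.126,-0.076)):
    W=onz(c,p,0.010)[:,:2]; bl,fl,fr,br=W
    print(n,W.round(4).tolist(),"L",np.linalg.norm((fl-bl)),np.linalg.norm(fr-br),"W",np.linalg.norm(fl-fr),np.linalg.norm(bl-br))
    ax=(bl+br-fl-fr); ax/=np.linalg.norm(ax); cen=W.mean(0); o=cen-ax*(back+front)/2
    print(" yaw",np.degrees(np.arctan2(ax[1],ax[0])),"origin",o)
    ax3=ax
    if n=="dock":
        print("plunger",o+ax*.045,"head",o-ax*.035)
# top-of-block rect with depth
P=cloud(c)
for n,(u0,u1,v0,v1),zt in (("dock",(270,345,215,265),.046),("sock",(165,245,190,245),.044)):
    z=P[v0:v1,u0:u1,2]; m=((z>zt-.012)&(z<zt+.012)).astype(np.uint8)
    n_,l,st,_=cv2.connectedComponentsWithStats(m); k=1+st[1:,4].argmax()
    ct=max(cv2.findContours((l==k).astype(np.uint8),0,1)[0],key=cv2.contourArea).reshape(-1,2)+[u0,v0]
    W=onz(c,ct,zt)[:,:2].astype(np.float32); print(n,cv2.minAreaRect(W))
E
```

```text
dock [[0.5323, -0.0258], [0.5178, -0.189], [0.4342, -0.1817], [0.4483, -0.0178]] L 0.16382319254860994 0.1645845845392608 W 0.08395720743300812 0.08436980830369911
 yaw 85.00623270571062 origin [ 0.48117156 -0.12648204]
plunger [ 0.48508869 -0.08165285] head [ 0.4781249  -0.16134918]
sock [[0.6167, 0.2972], [0.567, 0.1055], [0.4862, 0.1249], [0.5375, 0.3204]] L 0.19799197366915539 0.20214620147705634 W 0.08309269835619085 0.08260185653782784
 yaw 75.38455021672766 origin [0.54554843 0.1877975 ]
dock ((0.48433300852775574, -0.08555661141872406), (0.10148502141237259, 0.06678815931081772), 84.68885803222656)
sock ((0.5592048764228821, 0.24247145652770996), (0.11151435226202011, 0.06725374609231949), 75.52986907958984)
```

```bash
cat >> h.py <<'E'
import json
def down(phi):  # tool down, tool y heading phi deg
    p=np.radians(phi); y=np.array([np.cos(p),np.sin(p),0]); z=np.array([0,0,-1.]); return np.c_[np.cross(y,z),y,z]
def plan(pos,phi,n,turn=None,fingers=8.5,s=None,pad=True):
    """rows from the measured pose to pos/phi in n equal rows; turn: forced total rz in deg"""
    if s is None:
        from plant import ctrl; s=ctrl.state()
    R0=tmat(s['tcp_rot']); p0=np.array(s['tcp_pos']); R1=down(phi)
    rv=R.from_matrix(R0.T@R1).as_rotvec(degrees=True)
    if turn is not None: # choose long/short way
        a=np.linalg.norm(rv); rv2=rv-360*rv/a
        rv=min((rv,rv2),key=lambda v:abs(v[2]-turn))
    rows=[];Rc=R0.copy(); d=(np.array(pos)-p0)/n
    for i in range(n):
        l=Rc.T@d*100; r=rv/n
        rows.append(dict(rx=round(r[0],2),ry=round(r[1],2),rz=round(r[2],2),dx=round(l[0],2),dy=round(l[1],2),dz=round(l[2],2),fingers=fingers))
        Rc=Rc@R.from_rotvec(r,degrees=True).as_matrix()
    print("rv",rv.round(2),"step mm",np.linalg.norm(d)*1e3)
    for i in range(0,n,10): print(json.dumps(rows[i:i+10]).replace('"rx": 0.0, ','').replace('"ry": 0.0, ',''))
def show():
    from plant import ctrl; s=ctrl.state(); Rm=tmat(s['tcp_rot'])
    print('t',round(s['clock'],2),'p',s['tcp_pos'].round(4),'phi',round(np.degrees(np.arctan2(Rm[1,1],Rm[0,1])),2),'tilt z',Rm[:,2].round(4),'F',s['force'].round(1),'M',s['moment'].round(2),'op',round(s['opening'],4),'q6',s['qpos'][5].round(3)); return s
E
python3 - <<'E'
from h import *
from plant import eyes
s=show(); plan([.485,-.082,.28],265,30,turn=-157)
c=eyes.capture('wrist'); print(np.array(c['mount']).round(3),c['camera_matrix'].round(1),c['k1'])
cv2.imwrite('pics/w0.png',c['image'][:,:,::-1])
E
```

```text
t 0.1 p [ 0.1898 -0.5949  0.2303] phi 107.68 tilt z [-7.0e-04  1.9e-03 -1.0e+00] F [ 0.  -0.1  0.7] M [-0.05  0.   -0.03] op 0.0854 q6 -0.259
rv [ 4.0000e-02  1.6000e-01 -1.5732e+02] step mm 19.796188007732177
[{"ry": 0.01, "rz": -5.24, "dx": -1.46, "dy": 1.33, "dz": -0.16, "fingers": 8.5}, {"ry": 0.01, "rz": -5.24, "dx": -1.57, "dy": 1.19, "dz": -0.16, "fingers": 8.5}, {"ry": 0.01, "rz": -5.24, "dx": -1.67, "dy": 1.04, "dz": -0.16, "fingers": 8.5}, {"ry": 0.01, "rz": -5.24, "dx": -1.76, "dy": 0.89, "dz": -0.16, "fingers": 8.5}, {"ry": 0.01, "rz": -5.24, "dx": -1.84, "dy": 0.72, "dz": -0.16, "fingers": 8.5}, {"ry": 0.01, "rz": -5.24, "dx": -1.89, "dy": 0.55, "dz": -0.16, "fingers": 8.5}, {"ry": 0.01, "rz": -5.24, "dx": -1.94, "dy": 0.37, "dz": -0.16, "fingers": 8.5}, {"ry": 0.01, "rz": -5.24, "dx": -1.96, "dy": 0.2, "dz": -0.16, "fingers": 8.5}, {"ry": 0.01, "rz": -5.24, "dx": -1.97, "dy": 0.02, "dz": -0.16, "fingers": 8.5}, {"ry": 0.01, "rz": -5.24, "dx": -1.97, "dy": -0.16, "dz": -0.16, "fingers": 8.5}]
[{"ry": 0.01, "rz": -5.24, "dx": -1.94, "dy": -0.34, "dz": -0.16, "fingers": 8.
[... 1065 characters left out ...]
5}, {"ry": 0.01, "rz": -5.24, "dx": -0.22, "dy": -1.96, "dz": -0.17, "fingers": 8.5}, {"ry": 0.01, "rz": -5.24, "dx": -0.04, "dy": -1.97, "dz": -0.17, "fingers": 8.5}, {"ry": 0.01, "rz": -5.24, "dx": 0.14, "dy": -1.97, "dz": -0.17, "fingers": 8.5}, {"ry": 0.01, "rz": -5.24, "dx": 0.31, "dy": -1.95, "dz": -0.17, "fingers": 8.5}, {"ry": 0.01, "rz": -5.24, "dx": 0.49, "dy": -1.91, "dz": -0.17, "fingers": 8.5}, {"ry": 0.01, "rz": -5.24, "dx": 0.66, "dy": -1.86, "dz": -0.17, "fingers": 8.5}]
[[-0.001 -0.952 -0.307  0.079]
 [ 1.    -0.002  0.    -0.001]
 [-0.001 -0.307  0.952 -0.143]
 [ 0.     0.     0.     1.   ]] [[357.8   0.  277.5]
 [  0.  357.8 208.4]
 [  0.    0.    1. ]] -0.0470004341971484
```

View pics/w0.png

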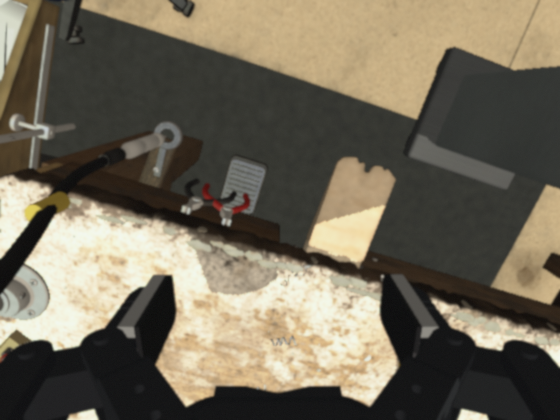

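Emit:
servo_tool:
  series:
    - {"rz":-5.24,"dx":-1.46,"dy":1.33,"dz":-0.16,"fingers":8.5}
    - {"rz":-5.24,"dx":-1.57,"dy":1.19,"dz":-0.16,"fingers":8.5}
    - {"rz":-5.24,"dx":-1.67,"dy":1.04,"dz":-0.16,"fingers":8.5}
    - {"rz":-5.24,"dx":-1.76,"dy":0.89,"dz":-0.16,"fingers":8.5}
    - {"rz":-5.24,"dx":-1.84,"dy":0.72,"dz":-0.16,"fingers":8.5}
    - {"rz":-5.24,"dx":-1.89,"dy":0.55,"dz":-0.16,"fingers":8.5}
    - {"rz":-5.24,"dx":-1.94,"dy":0.37,"dz":-0.16,"fingers":8.5}
    - {"rz":-5.24,"dx":-1.96,"dy":0.2,"dz":-0.16,"fingers":8.5}
    - {"rz":-5.24,"dx":-1.97,"dy":0.02,"dz":-0.16,"fingers":8.5}
    - {"rz":-5.24,"dx":-1.97,"dy":-0.16,"dz":-0.16,"fingers":8.5}

```text
schema error: expected keys rx, ry, rz, dx, dy, dz, fingers
```

Emit:
servo_tool:
  series:
    - {"rx":0,"ry":0,"rz":-5.24,"dx":-1.46,"dy":1.33,"dz":-0.16,"fingers":8.5}
    - {"rx":0,"ry":0,"rz":-5.24,"dx":-1.57,"dy":1.19,"dz":-0.16,"fingers":8.5}
    - {"rx":0,"ry":0,"rz":-5.24,"dx":-1.67,"dy":1.04,"dz":-0.16,"fingers":8.5}
    - {"rx":0,"ry":0,"rz":-5.24,"dx":-1.76,"dy":0.89,"dz":-0.16,"fingers":8.5}
    - {"rx":0,"ry":0,"rz":-5.24,"dx":-1.84,"dy":0.72,"dz":-0.16,"fingers":8.5}
    - {"rx":0,"ry":0,"rz":-5.24,"dx":-1.89,"dy":0.55,"dz":-0.16,"fingers":8.5}
    - {"rx":0,"ry":0,"rz":-5.24,"dx":-1.94,"dy":0.37,"dz":-0.16,"fingers":8.5}
    - {"rx":0,"ry":0,"rz":-5.24,"dx":-1.96,"dy":0.2,"dz":-0.16,"fingers":8.5}
    - {"rx":0,"ry":0,"rz":-5.24,"dx":-1.97,"dy":0.02,"dz":-0.16,"fingers":8.5}
    - {"rx":0,"ry":0,"rz":-5.24,"dx":-1.97,"dy":-0.16,"dz":-0.16,"fingers":8.5}

```text
clock: 0.98
tcp_pos: [0.2858, -0.4159, 0.2416]
tcp_rot: [0.0, -0.589, 0.808, 0.006]
force: [1.3, 0.4, 0.8]
opening: 0.0852
```

```bash
sed -i "s/.replace('\"rx\": 0.0, ','').replace('\"ry\": 0.0, ','')//" h.py; python3 - <<'E'
from h import *
s=show(); plan([.485,-.082,.28],265,20,turn=-100)
E
```

```text
t 0.98 p [ 0.2858 -0.4159  0.2416] phi 162.14 tilt z [-0.0066  0.0104 -0.9999] F [1.3 0.4 0.8] M [-0.04 -0.06 -0.05] op 0.0852 q6 0.339
rv [-2.0000e-02  8.1000e-01 -1.0286e+02] step mm 19.532349666589926
[{"rx": -0.0, "ry": 0.04, "rz": -5.14, "dx": -1.9, "dy": -0.43, "dz": -0.18, "fingers": 8.5}, {"rx": -0.0, "ry": 0.04, "rz": -5.14, "dx": -1.85, "dy": -0.6, "dz": -0.18, "fingers": 8.5}, {"rx": -0.0, "ry": 0.04, "rz": -5.14, "dx": -1.79, "dy": -0.77, "dz": -0.18, "fingers": 8.5}, {"rx": -0.0, "ry": 0.04, "rz": -5.14, "dx": -1.71, "dy": -0.92, "dz": -0.18, "fingers": 8.5}, {"rx": -0.0, "ry": 0.04, "rz": -5.14, "dx": -1.62, "dy": -1.07, "dz": -0.19, "fingers": 8.5}, {"rx": -0.0, "ry": 0.04, "rz": -5.14, "dx": -1.52, "dy": -1.21, "dz": -0.19, "fingers": 8.5}, {"rx": -0.0, "ry": 0.04, "rz": -5.14, "dx": -1.4, "dy": -1.34, "dz": -0.19, "fingers": 8.5}, {"rx": -0.0, "ry": 0.04, "rz": -5.14, "dx": -1.28, "dy": -1.47, "dz": -0.19, "fingers": 8.5}, {"rx": -0.0, "ry": 0.04, "rz": -5.14, "dx": -1.14, "dy": -1.57, "dz": -0.19, "fingers": 8.5}, {"rx": -0.0, "ry": 0.04, "rz": -5.14, "dx": -1.0, "d
[... 275 characters left out ...]
0.51, "dy": -1.87, "dz": -0.19, "fingers": 8.5}, {"rx": -0.0, "ry": 0.04, "rz": -5.14, "dx": -0.34, "dy": -1.91, "dz": -0.19, "fingers": 8.5}, {"rx": -0.0, "ry": 0.04, "rz": -5.14, "dx": -0.17, "dy": -1.94, "dz": -0.19, "fingers": 8.5}, {"rx": -0.0, "ry": 0.04, "rz": -5.14, "dx": 0.0, "dy": -1.94, "dz": -0.19, "fingers": 8.5}, {"rx": -0.0, "ry": 0.04, "rz": -5.14, "dx": 0.18, "dy": -1.94, "dz": -0.19, "fingers": 8.5}, {"rx": -0.0, "ry": 0.04, "rz": -5.14, "dx": 0.35, "dy": -1.91, "dz": -0.19, "fingers": 8.5}, {"rx": -0.0, "ry": 0.04, "rz": -5.14, "dx": 0.52, "dy": -1.87, "dz": -0.19, "fingers": 8.5}, {"rx": -0.0, "ry": 0.04, "rz": -5.14, "dx": 0.69, "dy": -1.82, "dz": -0.19, "fingers": 8.5}]
```

Emit:
servo_tool:
  series:
    - {"rx":0,"ry":0.04,"rz":-5.4,"dx":-1.95,"dy":-0.43,"dz":-0.18,"fingers":8.5}
    - {"rx":0,"ry":0.04,"rz":-5.4,"dx":-1.9,"dy":-0.6,"dz":-0.18,"fingers":8.5}
    - {"rx":0,"ry":0.04,"rz":-5.4,"dx":-1.85,"dy":-0.8,"dz":-0.18,"fingers":8.5}
    - {"rx":0,"ry":0.04,"rz":-5.4,"dx":-1.75,"dy":-0.95,"dz":-0.18,"fingers":8.5}
    - {"rx":0,"ry":0.04,"rz":-5.4,"dx":-1.65,"dy":-1.1,"dz":-0.19,"fingers":8.5}
    - {"rx":0,"ry":0.04,"rz":-5.4,"dx":-1.55,"dy":-1.25,"dz":-0.19,"fingers":8.5}
    - {"rx":0,"ry":0.04,"rz":-5.4,"dx":-1.45,"dy":-1.4,"dz":-0.19,"fingers":8.5}
    - {"rx":0,"ry":0.04,"rz":-5.4,"dx":-1.3,"dy":-1.5,"dz":-0.19,"fingers":8.5}
    - {"rx":0,"ry":0.04,"rz":-5.4,"dx":-1.15,"dy":-1.6,"dz":-0.19,"fingers":8.5}
    - {"rx":0,"ry":0.04,"rz":-5.4,"dx":-1.0,"dy":-1.7,"dz":-0.19,"fingers":8.5}

```text
clock: 1.82
tcp_pos: [0.3824, -0.2302, 0.2598]
tcp_rot: [-0.001, 0.902, -0.432, -0.005]
force: [0.4, -0.4, -0.1]
opening: 0.085
```

Emit:
servo_tool:
  series:
    - {"rx":0,"ry":0.04,"rz":-5.2,"dx":-0.84,"dy":-1.8,"dz":-0.19,"fingers":8.5}
    - {"rx":0,"ry":0.04,"rz":-5.2,"dx":-0.68,"dy":-1.85,"dz":-0.19,"fingers":8.5}
    - {"rx":0,"ry":0.04,"rz":-5.2,"dx":-0.51,"dy":-1.9,"dz":-0.19,"fingers":8.5}
    - {"rx":0,"ry":0.04,"rz":-5.2,"dx":-0.34,"dy":-1.95,"dz":-0.19,"fingers":8.5}
    - {"rx":0,"ry":0.04,"rz":-5.2,"dx":-0.17,"dy":-1.95,"dz":-0.19,"fingers":8.5}
    - {"rx":0,"ry":0.04,"rz":-5.2,"dx":0,"dy":-1.95,"dz":-0.19,"fingers":8.5}
    - {"rx":0,"ry":0.04,"rz":-5.2,"dx":0.18,"dy":-1.95,"dz":-0.19,"fingers":8.5}
    - {"rx":0,"ry":0.04,"rz":-5.2,"dx":0.35,"dy":-1.9,"dz":-0.19,"fingers":8.5}
    - {"rx":0,"ry":0.04,"rz":-5.2,"dx":0.52,"dy":-1.85,"dz":-0.19,"fingers":8.5}
    - {"rx":0,"ry":0.04,"rz":-5.2,"dx":0.69,"dy":-1.8,"dz":-0.19,"fingers":8.5}

```text
clock: 2.65
tcp_pos: [0.4633, -0.0417, 0.2785]
tcp_rot: [-0.003, 0.999, 0.031, -0.003]
force: [0.7, -0.6, 0.2]
opening: 0.0849
```

```bash
python3 - <<'E'
from h import *
from plant import eyes
s=show(); c=eyes.capture('wrist'); pickle.dump((c,s),open('w1.pkl','wb'))
cv2.imwrite('pics/w1.png',c['image'][:,:,::-1])
P=proj(c,[[.485,-.082,.084],[.478,-.161,.08]],s); print(P)
E
```

```text
t 2.65 p [ 0.4633 -0.0417  0.2785] phi -86.4 tilt z [-0.006  0.006 -1.   ] F [ 0.7 -0.6  0.2] M [ 0.   -0.04 -0.02] op 0.0849 q6 1.38
[[322.00928176 157.8696945 ]
 [401.59363824 169.56903115]]
```

View pics/w1.png

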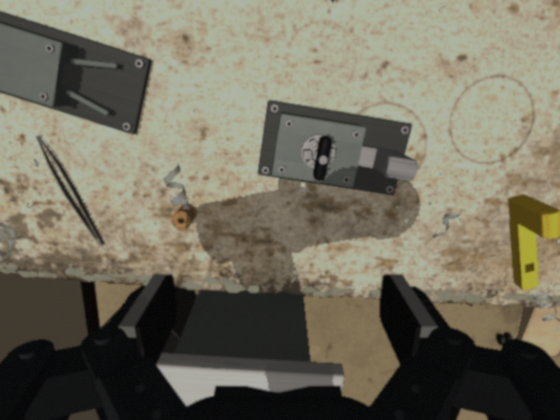

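```bash
python3 - <<'E'
from h import *
c,s=pickle.load(open('w1.pkl','rb')); im=c['image'][:,:,::-1].copy()
a=cv2.resize(im[90:205,250:430],None,fx=4.4,fy=4.4,interpolation=cv2.INTER_CUBIC)
o=np.array([.4812,-.1265,0]);ax=np.array([np.cos(np.radians(85)),np.sin(np.radians(85)),0]);ay=np.array([-ax[1],ax[0],0]);z=np.array([0,0,1.])
def poly(pts,col):
    p=(proj(c,[o+x*ax+y*ay+h*z for x,y,h in pts],s)-[250,90]+.5)*4.4-.5
    cv2.polylines(a,[p.round().astype(int)],True,col,1)
def rect(x0,x1,w,h,col): poly([(x0,-w,h),(x1,-w,h),(x1,w,h),(x0,w,h)],col)
rect(-.06,.106,.043,.01,(0,0,255)); rect(0,.09,.033,.046,(0,255,0)); rect(.0395,.0505,.021,.093,(255,0,255)); rect(-.05,-.02,.011,.08,(255,255,0))
cv2.imwrite('pics/w1c.png',a)
E
```

```text
(no output)
```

View pics/w1c.png

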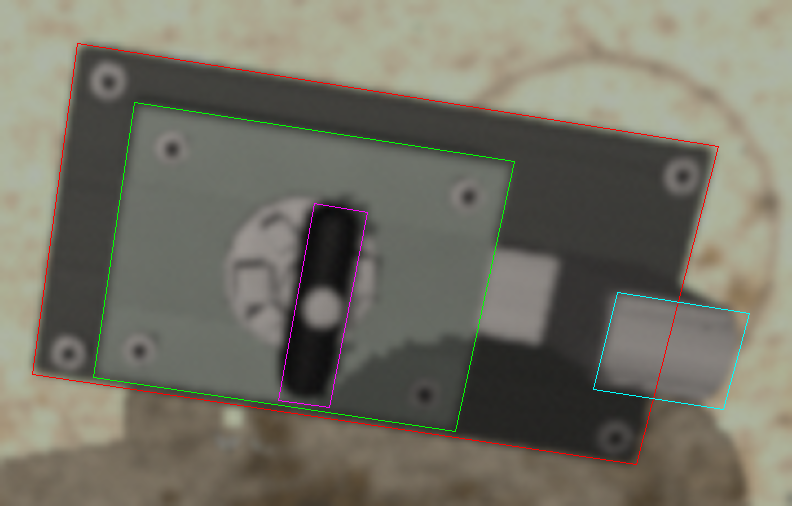

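```bash
python3 - <<'E'
from h import *
s=show(); plan([.4851,-.0817,.13],265,9,turn=8,fingers=5)
E
```

```text
t 2.7 p [ 0.465  -0.0397  0.2788] phi -86.1 tilt z [-0.004   0.0066 -1.    ] F [1.  1.7 0. ] M [ 0.12 -0.17  0.02] op 0.0853 q6 1.382
rv [-0.38  0.24  8.91] step mm 17.320316522483104
[{"rx": -0.04, "ry": 0.03, "rz": 0.99, "dx": 0.2, "dy": 0.49, "dz": 1.65, "fingers": 5}, {"rx": -0.04, "ry": 0.03, "rz": 0.99, "dx": 0.21, "dy": 0.49, "dz": 1.65, "fingers": 5}, {"rx": -0.04, "ry": 0.03, "rz": 0.99, "dx": 0.21, "dy": 0.48, "dz": 1.65, "fingers": 5}, {"rx": -0.04, "ry": 0.03, "rz": 0.99, "dx": 0.22, "dy": 0.48, "dz": 1.65, "fingers": 5}, {"rx": -0.04, "ry": 0.03, "rz": 0.99, "dx": 0.23, "dy": 0.47, "dz": 1.65, "fingers": 5}, {"rx": -0.04, "ry": 0.03, "rz": 0.99, "dx": 0.24, "dy": 0.47, "dz": 1.65, "fingers": 5}, {"rx": -0.04, "ry": 0.03, "rz": 0.99, "dx": 0.24, "dy": 0.46, "dz": 1.65, "fingers": 5}, {"rx": -0.04, "ry": 0.03, "rz": 0.99, "dx": 0.25, "dy": 0.46, "dz": 1.65, "fingers": 5}, {"rx": -0.04, "ry": 0.03, "rz": 0.99, "dx": 0.26, "dy": 0.45, "dz": 1.65, "fingers": 5}]
```

Emit:
servo_tool:
  series:
    - {"rx":-0.04,"ry":0.03,"rz":1,"dx":0.2,"dy":0.49,"dz":1.65,"fingers":5}
    - {"rx":-0.04,"ry":0.03,"rz":1,"dx":0.21,"dy":0.49,"dz":1.65,"fingers":5}
    - {"rx":-0.04,"ry":0.03,"rz":1,"dx":0.21,"dy":0.48,"dz":1.65,"fingers":5}
    - {"rx":-0.04,"ry":0.03,"rz":1,"dx":0.22,"dy":0.48,"dz":1.65,"fingers":5}
    - {"rx":-0.04,"ry":0.03,"rz":1,"dx":0.23,"dy":0.47,"dz":1.65,"fingers":5}
    - {"rx":-0.04,"ry":0.03,"rz":1,"dx":0.24,"dy":0.47,"dz":1.65,"fingers":5}
    - {"rx":-0.04,"ry":0.03,"rz":1,"dx":0.24,"dy":0.46,"dz":1.65,"fingers":5}
    - {"rx":-0.04,"ry":0.03,"rz":1,"dx":0.25,"dy":0.46,"dz":1.65,"fingers":5}
    - {"rx":-0.04,"ry":0.03,"rz":1,"dx":0.26,"dy":0.45,"dz":1.65,"fingers":5}
    - {"rx":0,"ry":0,"rz":0,"dx":0,"dy":0,"dz":0,"fingers":5}

```text
clock: 3.53
tcp_pos: [0.4866, -0.0811, 0.124]
tcp_rot: [-0.001, 0.999, -0.048, 0.002]
force: [0.3, -0.8, -1.4]
opening: 0.0499
```

```bash
python3 - <<'E'
from h import *
from plant import eyes
s=show(); c=eyes.capture('wrist'); pickle.dump((c,s),open('w2.pkl','wb'))
im=c['image'][:,:,::-1].copy()
o=np.array([.4812,-.1265,0]);ax=np.array([np.cos(np.radians(85)),np.sin(np.radians(85)),0]);ay=np.array([-ax[1],ax[0],0]);z=np.array([0,0,1.])
p=proj(c,[o+x*ax+y*ay+.093*z for x,y in [(.0395,-.021),(.0505,-.021),(.0505,.021),(.0395,.021)]],s); cv2.polylines(im,[p.round().astype(int)],True,(255,0,255),1)
cv2.imwrite('pics/w2.png',im)
plan([.4851,-.0817,.068],265,8,turn=0,fingers=4.5)
E
```

```text
t 3.53 p [ 0.4866 -0.0811  0.124 ] phi -95.46 tilt z [ 0.0031  0.0019 -1.    ] F [ 0.3 -0.8 -1.4] M [ 0.02  0.08 -0.01] op 0.0499 q6 1.313
rv [-0.13 -0.3  -0.38] step mm 7.202747327973726
[{"rx": -0.02, "ry": -0.04, "rz": -0.05, "dx": -0.03, "dy": 0.01, "dz": 0.72, "fingers": 4.5}, {"rx": -0.02, "ry": -0.04, "rz": -0.05, "dx": -0.03, "dy": 0.01, "dz": 0.72, "fingers": 4.5}, {"rx": -0.02, "ry": -0.04, "rz": -0.05, "dx": -0.03, "dy": 0.01, "dz": 0.72, "fingers": 4.5}, {"rx": -0.02, "ry": -0.04, "rz": -0.05, "dx": -0.03, "dy": 0.01, "dz": 0.72, "fingers": 4.5}, {"rx": -0.02, "ry": -0.04, "rz": -0.05, "dx": -0.03, "dy": 0.01, "dz": 0.72, "fingers": 4.5}, {"rx": -0.02, "ry": -0.04, "rz": -0.05, "dx": -0.03, "dy": 0.01, "dz": 0.72, "fingers": 4.5}, {"rx": -0.02, "ry": -0.04, "rz": -0.05, "dx": -0.03, "dy": 0.01, "dz": 0.72, "fingers": 4.5}, {"rx": -0.02, "ry": -0.04, "rz": -0.05, "dx": -0.03, "dy": 0.01, "dz": 0.72, "fingers": 4.5}]
```

View pics/w2.png

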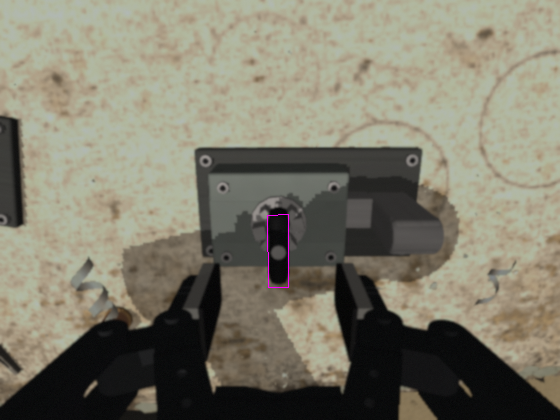

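```bash
python3 - <<'E'
from h import *
for f,b in(('w1.pkl',None),('w2.pkl',None)):
    c,s=pickle.load(open(f,'rb'))
    uv=(278.3,252.5) if f=='w2.pkl' else (250+322/4.4,90+307/4.4)
    print(onz(c,[uv],.094,s))
    g=c['image'].max(2)
    m=(g<45).astype(np.uint8)
    roi=np.zeros_like(m); 
    if f=='w2.pkl': roi[200:292,262:296]=1
    else: roi[130:185,308:340]=1
    m&=roi; u=np.argwhere(m)[:,::-1]; print(cv2.minAreaRect(u.astype(np.float32)), onz(c,[cv2.minAreaRect(u.astype(np.float32))[0]],.093,s))
E
```

```text
[[ 0.48502923 -0.08196108  0.094     ]]
((322.1790466308594, 157.53317260742188), (11.908638000488281, 44.102020263671875), 10.491477012634277) [[ 0.48686944 -0.08096254  0.093     ]]
[[ 0.48514494 -0.08197299  0.094     ]]
((278.0, 245.0), (76.0, 20.0), 90.0) [[ 0.4890209  -0.08218615  0.093     ]]
```

Emit:
servo_tool:
  series:
    - {"rx":-0.02,"ry":-0.04,"rz":-0.05,"dx":-0.03,"dy":0.01,"dz":0.7,"fingers":4.5}
    - {"rx":-0.02,"ry":-0.04,"rz":-0.05,"dx":-0.03,"dy":0.02,"dz":0.7,"fingers":4.5}
    - {"rx":-0.02,"ry":-0.04,"rz":-0.05,"dx":-0.03,"dy":0.02,"dz":0.7,"fingers":4.5}
    - {"rx":-0.02,"ry":-0.04,"rz":-0.05,"dx":-0.03,"dy":0.02,"dz":0.7,"fingers":4.5}
    - {"rx":-0.02,"ry":-0.04,"rz":-0.05,"dx":-0.03,"dy":0.02,"dz":0.7,"fingers":4.5}
    - {"rx":-0.02,"ry":-0.04,"rz":-0.05,"dx":-0.03,"dy":0.02,"dz":0.7,"fingers":4.5}
    - {"rx":-0.02,"ry":-0.04,"rz":-0.05,"dx":-0.03,"dy":0.01,"dz":0.7,"fingers":4.5}
    - {"rx":-0.02,"ry":-0.04,"rz":-0.05,"dx":-0.03,"dy":0.01,"dz":0.5,"fingers":4.5}
    - {"rx":0,"ry":0,"rz":0,"dx":0,"dy":0,"dz":0,"fingers":4.5}
    - {"rx":0,"ry":0,"rz":0,"dx":0,"dy":0,"dz":0,"fingers":4.5}

```text
clock: 4.42
tcp_pos: [0.4872, -0.081, 0.0698]
tcp_rot: [0.0, 0.999, -0.042, 0.003]
force: [1.1, 0.9, 0.4]
opening: 0.0446
```

```bash
python3 - <<'E'
from h import *
s=show(); plan([.4851,-.0820,.068],265,2,turn=0,fingers=4.5)
E
```

```text
t 4.42 p [ 0.4872 -0.081   0.0698] phi -94.77 tilt z [ 5.9e-03 -4.0e-04 -1.0e+00] F [1.1 0.9 0.4] M [-0.03 -0.01 -0.01] op 0.0446 q6 1.32
rv [-0.01 -0.34  0.23] step mm 1.4581138709180623
[{"rx": -0.0, "ry": -0.17, "rz": 0.11, "dx": -0.1, "dy": 0.06, "dz": 0.09, "fingers": 4.5}, {"rx": -0.0, "ry": -0.17, "rz": 0.11, "dx": -0.1, "dy": 0.06, "dz": 0.09, "fingers": 4.5}]
```

Emit:
servo_tool:
  series:
    - {"rx":0,"ry":-0.17,"rz":0.11,"dx":-0.12,"dy":0.07,"dz":0.07,"fingers":4.5}
    - {"rx":0,"ry":-0.17,"rz":0.11,"dx":-0.12,"dy":0.07,"dz":0.07,"fingers":2.5}
    - {"rx":0,"ry":0,"rz":0,"dx":0,"dy":0,"dz":0,"fingers":1.6}
    - {"rx":0,"ry":0,"rz":0,"dx":0,"dy":0,"dz":0,"fingers":0.5}
    - {"rx":0,"ry":0,"rz":0,"dx":0,"dy":0,"dz":0,"fingers":0.5}
    - {"rx":0,"ry":0,"rz":0,"dx":0,"dy":0,"dz":0,"fingers":0.5}
    - {"rx":0,"ry":0,"rz":0,"dx":0,"dy":0,"dz":0,"fingers":0.5}
    - {"rx":0,"ry":0,"rz":0,"dx":0,"dy":0,"dz":0,"fingers":0.5}
    - {"rx":0,"ry":0,"rz":0,"dx":0,"dy":0,"dz":0,"fingers":0.5}
    - {"rx":0,"ry":0,"rz":0,"dx":0,"dy":0,"dz":0,"fingers":0.5}
  grip_force: 70

```text
clock: 5.25
tcp_pos: [0.4851, -0.0814, 0.0691]
tcp_rot: [-0.001, 0.999, -0.044, 0.001]
force: [-0.8, 1.2, -0.8]
opening: 0.0097
```

```bash
python3 - <<'E'
from h import *
s=show()
E
```

```text
t 5.25 p [ 0.4851 -0.0814  0.0691] phi -95.05 tilt z [ 0.002   0.0017 -1.    ] F [-0.8  1.2 -0.8] M [0.24 0.01 0.01] op 0.0097 q6 1.32
```

Emit:
servo_tool:
  series:
    - {"rx":0,"ry":0,"rz":0,"dx":0,"dy":0,"dz":-0.3,"fingers":0.5}
    - {"rx":0,"ry":0,"rz":0,"dx":0,"dy":0,"dz":-0.3,"fingers":0.5}
    - {"rx":0,"ry":0,"rz":0,"dx":0,"dy":0,"dz":-0.3,"fingers":0.5}
    - {"rx":0,"ry":0,"rz":0,"dx":0,"dy":0,"dz":-0.3,"fingers":0.5}
    - {"rx":0,"ry":0,"rz":0,"dx":0,"dy":0,"dz":-0.2,"fingers":0.5}
    - {"rx":0,"ry":0,"rz":0,"dx":0,"dy":0,"dz":-0.1,"fingers":0.5}
    - {"rx":0,"ry":0,"rz":0,"dx":0,"dy":0,"dz":0,"fingers":0.5}
    - {"rx":0,"ry":0,"rz":0,"dx":0,"dy":0,"dz":0,"fingers":0.5}
    - {"rx":0,"ry":0,"rz":0,"dx":0,"dy":0,"dz":0,"fingers":0.5}
    - {"rx":0,"ry":0,"rz":0,"dx":0,"dy":0,"dz":0,"fingers":0.5}

```text
clock: 6.08
tcp_pos: [0.4849, -0.0814, 0.0806]
tcp_rot: [-0.001, 0.999, -0.045, 0.0]
force: [3.2, -1.4, -12.0]
opening: 0.0095
```

```bash
python3 - <<'E'
from h import *
s=show()
E
```

```text
t 6.08 p [ 0.4849 -0.0814  0.0806] phi -95.17 tilt z [ 9.0e-04  2.9e-03 -1.0e+00] F [  3.2  -1.4 -12. ] M [-0.24 -1.13 -0.02] op 0.0095 q6 1.321
```

Emit:
servo_tool:
  series:
    - {"rx":0,"ry":0,"rz":0,"dx":0,"dy":0,"dz":-0.2,"fingers":0.5}
    - {"rx":0,"ry":0,"rz":0,"dx":0,"dy":0,"dz":-0.2,"fingers":0.5}
    - {"rx":0,"ry":0,"rz":0,"dx":0,"dy":0,"dz":-0.1,"fingers":0.5}
    - {"rx":0,"ry":0,"rz":0,"dx":0,"dy":0,"dz":-0.05,"fingers":0.5}
    - {"rx":0,"ry":0,"rz":3,"dx":0,"dy":0,"dz":-0.02,"fingers":0.5}
    - {"rx":0,"ry":0,"rz":5,"dx":0,"dy":0,"dz":-0.02,"fingers":0.5}
    - {"rx":0,"ry":0,"rz":5,"dx":0,"dy":0,"dz":-0.02,"fingers":0.5}
    - {"rx":0,"ry":0,"rz":5,"dx":0,"dy":0,"dz":-0.02,"fingers":0.5}
    - {"rx":0,"ry":0,"rz":5,"dx":0,"dy":0,"dz":-0.02,"fingers":0.5}
    - {"rx":0,"ry":0,"rz":5,"dx":0,"dy":0,"dz":-0.02,"fingers":0.5}

```text
clock: 6.92
tcp_pos: [0.4847, -0.0814, 0.0862]
tcp_rot: [-0.002, 0.955, -0.296, -0.0]
force: [5.8, -1.1, -14.9]
opening: 0.0092
```

```bash
python3 - <<'E'
from h import *
s=show()
E
```

```text
t 6.92 p [ 0.4847 -0.0814  0.0862] phi -124.46 tilt z [ 0.0011  0.0036 -1.    ] F [  5.8  -1.1 -14.9] M [-0.36 -1.41  0.03] op 0.0092 q6 0.81
```

Emit:
servo_tool:
  series:
    - {"rx":0,"ry":0,"rz":6,"dx":0,"dy":0,"dz":0,"fingers":0.5}
    - {"rx":0,"ry":0,"rz":6,"dx":0,"dy":0,"dz":0,"fingers":0.5}
    - {"rx":0,"ry":0,"rz":6,"dx":0,"dy":0,"dz":0,"fingers":0.5}
    - {"rx":0,"ry":0,"rz":6,"dx":0,"dy":0,"dz":0,"fingers":0.5}
    - {"rx":0,"ry":0,"rz":6,"dx":0,"dy":0,"dz":0,"fingers":0.5}
    - {"rx":0,"ry":0,"rz":6,"dx":0,"dy":0,"dz":0,"fingers":0.5}
    - {"rx":0,"ry":0,"rz":6,"dx":0,"dy":0,"dz":0,"fingers":0.5}
    - {"rx":0,"ry":0,"rz":3,"dx":0,"dy":0,"dz":0,"fingers":0.5}
    - {"rx":0,"ry":0,"rz":1,"dx":0,"dy":0,"dz":0,"fingers":0.5}
    - {"rx":0,"ry":0,"rz":0,"dx":0,"dy":0,"dz":0,"fingers":0.5}

```text
clock: 7.75
tcp_pos: [0.4846, -0.0813, 0.0855]
tcp_rot: [-0.002, 0.749, -0.662, -0.001]
force: [4.6, -0.4, -13.8]
opening: 0.0095
```

```bash
python3 - <<'E'
from h import *
s=show()
E
```

```text
t 7.75 p [ 0.4846 -0.0813  0.0855] phi -172.95 tilt z [ 9.e-04  4.e-03 -1.e+00] F [  4.6  -0.4 -13.8] M [-0.31 -1.29  0.13] op 0.0095 q6 -0.035
```

Emit:
servo_tool:
  series:
    - {"rx":0,"ry":0,"rz":0,"dx":0,"dy":0,"dz":0.15,"fingers":0.5}
    - {"rx":0,"ry":0,"rz":0,"dx":0,"dy":0,"dz":0.15,"fingers":0.5}
    - {"rx":0,"ry":0,"rz":0,"dx":0,"dy":0,"dz":0.1,"fingers":0.5}
    - {"rx":0,"ry":0,"rz":0,"dx":0,"dy":0,"dz":0.1,"fingers":0.5}
    - {"rx":0,"ry":0,"rz":0,"dx":0,"dy":0,"dz":0.1,"fingers":0.5}
    - {"rx":0,"ry":0,"rz":0,"dx":0,"dy":0,"dz":0,"fingers":0.5}
    - {"rx":0,"ry":0,"rz":0,"dx":0,"dy":0,"dz":0,"fingers":0.5}
    - {"rx":0,"ry":0,"rz":0,"dx":0,"dy":0,"dz":0,"fingers":0.5}
    - {"rx":0,"ry":0,"rz":0,"dx":0,"dy":0,"dz":0,"fingers":0.5}
    - {"rx":0,"ry":0,"rz":0,"dx":0,"dy":0,"dz":0,"fingers":0.5}

```text
clock: 8.58
tcp_pos: [0.4847, -0.0813, 0.0802]
tcp_rot: [-0.002, 0.751, -0.661, -0.001]
force: [2.6, 0.4, -10.9]
opening: 0.0094
```

```bash
python3 - <<'E'
from h import *
s=show()
E
```

```text
t 8.58 p [ 0.4847 -0.0813  0.0802] phi -172.68 tilt z [ 0.0011  0.0036 -1.    ] F [  2.6   0.4 -10.9] M [-0.12 -0.92  0.02] op 0.0094 q6 -0.031
```

Emit:
servo_tool:
  series:
    - {"rx":0,"ry":0,"rz":0,"dx":0,"dy":0,"dz":0.08,"fingers":0.5}
    - {"rx":0,"ry":0,"rz":0,"dx":0,"dy":0,"dz":0.08,"fingers":0.5}
    - {"rx":0,"ry":0,"rz":0,"dx":0,"dy":0,"dz":0,"fingers":0.5}
    - {"rx":0,"ry":0,"rz":0,"dx":0,"dy":0,"dz":0,"fingers":0.5}
    - {"rx":0,"ry":0,"rz":0,"dx":0,"dy":0,"dz":0,"fingers":0.5}
    - {"rx":0,"ry":0,"rz":0,"dx":0,"dy":0,"dz":0,"fingers":0.5}
    - {"rx":0,"ry":0,"rz":0,"dx":0,"dy":0,"dz":0,"fingers":0.5}
    - {"rx":0,"ry":0,"rz":0,"dx":0,"dy":0,"dz":0,"fingers":0.5}
    - {"rx":0,"ry":0,"rz":0,"dx":0,"dy":0,"dz":0,"fingers":0.5}
    - {"rx":0,"ry":0,"rz":0,"dx":0,"dy":0,"dz":0,"fingers":0.5}

```text
clock: 9.42
tcp_pos: [0.4847, -0.0813, 0.0801]
tcp_rot: [-0.002, 0.751, -0.66, -0.001]
force: [2.1, 0.3, -6.7]
opening: 0.0098
```

```bash
python3 - <<'E'
from h import *
s=show()
E
```

```text
t 9.42 p [ 0.4847 -0.0813  0.0801] phi -172.64 tilt z [ 0.0014  0.0033 -1.    ] F [ 2.1  0.3 -6.7] M [ 0.02 -0.64 -0.  ] op 0.0098 q6 -0.031
```

Emit:
servo_tool:
  series:
    - {"rx":0,"ry":0,"rz":0,"dx":0,"dy":0,"dz":0.05,"fingers":2}
    - {"rx":0,"ry":0,"rz":0,"dx":0,"dy":0,"dz":0,"fingers":4}
    - {"rx":0,"ry":0,"rz":0,"dx":0,"dy":0,"dz":0,"fingers":5}
    - {"rx":0,"ry":0,"rz":0,"dx":0,"dy":0,"dz":0,"fingers":5}
    - {"rx":0,"ry":0,"rz":0,"dx":0,"dy":0,"dz":-1,"fingers":5}
    - {"rx":0,"ry":0,"rz":0,"dx":0,"dy":0,"dz":-1.5,"fingers":5}
    - {"rx":0,"ry":0,"rz":0,"dx":0,"dy":0,"dz":-1.5,"fingers":5}
    - {"rx":0,"ry":0,"rz":0,"dx":0,"dy":0,"dz":-1.5,"fingers":5}
    - {"rx":0,"ry":0,"rz":0,"dx":0,"dy":0,"dz":-1,"fingers":5}
    - {"rx":0,"ry":0,"rz":0,"dx":0,"dy":0,"dz":0,"fingers":5}

```text
clock: 10.25
tcp_pos: [0.4844, -0.0828, 0.152]
tcp_rot: [-0.001, 0.751, -0.66, 0.001]
force: [0.5, 0.5, -0.3]
opening: 0.05
```

```bash
python3 - <<'E'
from h import *
from plant import eyes
s=show(); c=eyes.capture('wrist'); pickle.dump((c,s),open('w3.pkl','wb'))
cv2.imwrite('pics/w3.png',c['image'][:,:,::-1])
d=eyes.capture('side'); cv2.imwrite('pics/s3.png',cv2.resize(d['image'][170:270,240:370,::-1],None,fx=5,fy=5,interpolation=cv2.INTER_CUBIC))
P=cloud(c,s); 
E
```

```text
t 10.25 p [ 0.4844 -0.0828  0.152 ] phi -172.57 tilt z [ 2.e-03  6.e-04 -1.e+00] F [ 0.5  0.5 -0.3] M [-0.03 -0.02  0.02] op 0.05 q6 -0.032
```

View pics/w3.png

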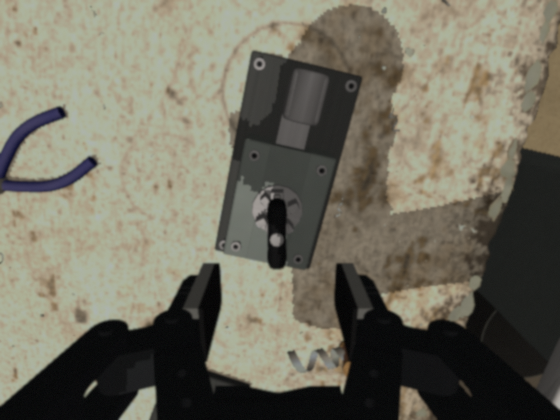

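View pics/s3.png

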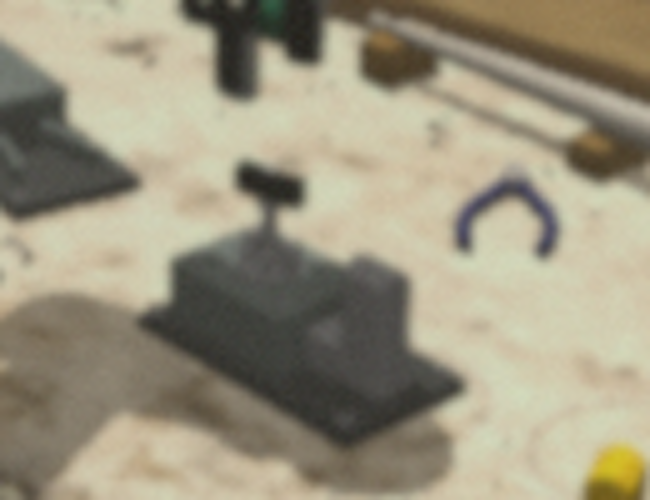

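```bash
python3 - <<'E'
from h import *
c,s=pickle.load(open('w3.pkl','rb')); im=c['image'][:,:,::-1].copy()
x0,y0,f=210,40,3.2
a=cv2.resize(im[y0:280,x0:380],None,fx=f,fy=f,interpolation=cv2.INTER_CUBIC)
o=np.array([.4812,-.1265,0]);ax=np.array([np.cos(np.radians(85)),np.sin(np.radians(85)),0]);ay=np.array([-ax[1],ax[0],0]);z=np.array([0,0,1.])
def rect(x0_,x1,w,h,col):
    p=(proj(c,[o+x*ax+y*ay+h*z for x,y in [(x0_,-w),(x1,-w),(x1,w),(x0_,w)]],s)-[x0,y0]+.5)*f-.5
    cv2.polylines(a,[p.round().astype(int)],True,col,1)
rect(-.06,.106,.043,.01,(0,0,255)); rect(0,.09,.033,.046,(0,255,0)); rect(-.05,-.02,.011,.074,(255,255,0)); rect(-.02,0.0,.011,.03,(255,0,255))
cv2.imwrite('pics/w3c.png',a)
plan([.4781,-.1613,.12],175,9,fingers=5)
E
```

```text
rv [ 0.08  0.05 12.4 ] step mm 9.360909833411366
[{"rx": 0.01, "ry": 0.01, "rz": 1.38, "dx": 0.86, "dy": 0.17, "dz": 0.33, "fingers": 5}, {"rx": 0.01, "ry": 0.01, "rz": 1.38, "dx": 0.86, "dy": 0.15, "dz": 0.33, "fingers": 5}, {"rx": 0.01, "ry": 0.01, "rz": 1.38, "dx": 0.87, "dy": 0.13, "dz": 0.33, "fingers": 5}, {"rx": 0.01, "ry": 0.01, "rz": 1.38, "dx": 0.87, "dy": 0.11, "dz": 0.33, "fingers": 5}, {"rx": 0.01, "ry": 0.01, "rz": 1.38, "dx": 0.87, "dy": 0.09, "dz": 0.33, "fingers": 5}, {"rx": 0.01, "ry": 0.01, "rz": 1.38, "dx": 0.87, "dy": 0.06, "dz": 0.33, "fingers": 5}, {"rx": 0.01, "ry": 0.01, "rz": 1.38, "dx": 0.87, "dy": 0.04, "dz": 0.33, "fingers": 5}, {"rx": 0.01, "ry": 0.01, "rz": 1.38, "dx": 0.87, "dy": 0.02, "dz": 0.33, "fingers": 5}, {"rx": 0.01, "ry": 0.01, "rz": 1.38, "dx": 0.87, "dy": 0.0, "dz": 0.33, "fingers": 5}]
```

View pics/w3c.png

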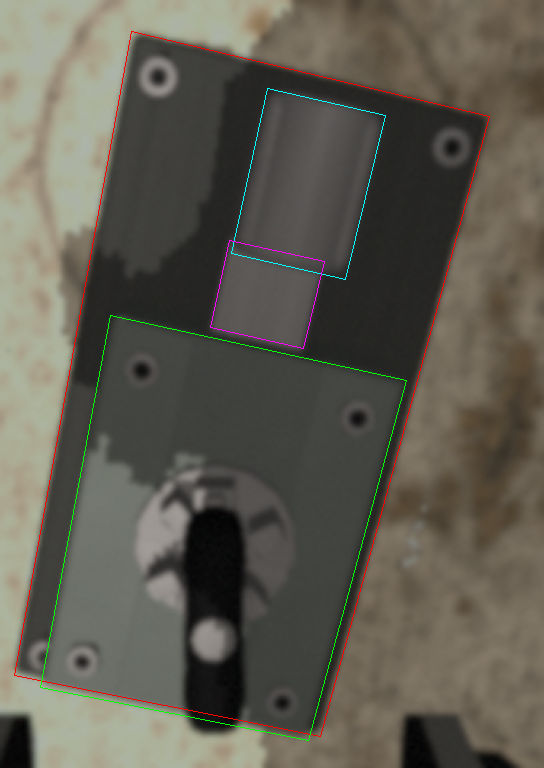

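Emit:
servo_tool:
  series:
    - {"rx":0,"ry":0,"rz":1.4,"dx":0.86,"dy":0.17,"dz":0.3,"fingers":5}
    - {"rx":0,"ry":0,"rz":1.4,"dx":0.86,"dy":0.15,"dz":0.3,"fingers":5}
    - {"rx":0,"ry":0,"rz":1.4,"dx":0.87,"dy":0.13,"dz":0.3,"fingers":5}
    - {"rx":0,"ry":0,"rz":1.4,"dx":0.87,"dy":0.11,"dz":0.3,"fingers":5}
    - {"rx":0,"ry":0,"rz":1.4,"dx":0.87,"dy":0.09,"dz":0.3,"fingers":5}
    - {"rx":0,"ry":0,"rz":1.4,"dx":0.87,"dy":0.06,"dz":0.3,"fingers":5}
    - {"rx":0,"ry":0,"rz":1.4,"dx":0.87,"dy":0.04,"dz":0.3,"fingers":5}
    - {"rx":0,"ry":0,"rz":1.4,"dx":0.87,"dy":0.02,"dz":0.3,"fingers":5}
    - {"rx":0,"ry":0,"rz":1.4,"dx":0.87,"dy":0,"dz":0.3,"fingers":5}
    - {"rx":0,"ry":0,"rz":0,"dx":0,"dy":0,"dz":0,"fingers":5}

```text
clock: 11.18
tcp_pos: [0.4727, -0.1706, 0.115]
tcp_rot: [-0.004, -0.664, 0.747, 0.004]
force: [-0.9, -0.3, 0.1]
opening: 0.0501
```

```bash
python3 - <<'E'
from h import *
s=show();plan([.4781,-.1613,.041],175,9,fingers=5)
E
```

```text
t 11.18 p [ 0.4727 -0.1706  0.115 ] phi 173.27 tilt z [-0.0124  0.001  -0.9999] F [-0.9 -0.3  0.1] M [-0.04 -0.03  0.03] op 0.0501 q6 -0.094
rv [ 0.71 -0.02 -1.73] step mm 8.305148728432401
[{"rx": 0.08, "ry": -0.0, "rz": -0.19, "dx": -0.11, "dy": -0.06, "dz": 0.82, "fingers": 5}, {"rx": 0.08, "ry": -0.0, "rz": -0.19, "dx": -0.11, "dy": -0.06, "dz": 0.82, "fingers": 5}, {"rx": 0.08, "ry": -0.0, "rz": -0.19, "dx": -0.11, "dy": -0.06, "dz": 0.82, "fingers": 5}, {"rx": 0.08, "ry": -0.0, "rz": -0.19, "dx": -0.11, "dy": -0.06, "dz": 0.82, "fingers": 5}, {"rx": 0.08, "ry": -0.0, "rz": -0.19, "dx": -0.11, "dy": -0.05, "dz": 0.82, "fingers": 5}, {"rx": 0.08, "ry": -0.0, "rz": -0.19, "dx": -0.11, "dy": -0.05, "dz": 0.82, "fingers": 5}, {"rx": 0.08, "ry": -0.0, "rz": -0.19, "dx": -0.11, "dy": -0.05, "dz": 0.82, "fingers": 5}, {"rx": 0.08, "ry": -0.0, "rz": -0.19, "dx": -0.11, "dy": -0.05, "dz": 0.82, "fingers": 5}, {"rx": 0.08, "ry": -0.0, "rz": -0.19, "dx": -0.11, "dy": -0.05, "dz": 0.82, "fingers": 5}]
```

Emit:
servo_tool:
  series:
    - {"rx":0.24,"ry":0,"rz":-0.57,"dx":-0.3,"dy":-0.16,"dz":0,"fingers":5}
    - {"rx":0.24,"ry":0,"rz":-0.57,"dx":-0.3,"dy":-0.16,"dz":0,"fingers":5}
    - {"rx":0.24,"ry":0,"rz":-0.57,"dx":-0.3,"dy":-0.16,"dz":0,"fingers":5}
    - {"rx":0,"ry":0,"rz":0,"dx":0,"dy":0,"dz":0.7,"fingers":5}
    - {"rx":0,"ry":0,"rz":0,"dx":0,"dy":0,"dz":1.1,"fingers":5}
    - {"rx":0,"ry":0,"rz":0,"dx":0,"dy":0,"dz":1.2,"fingers":5}
    - {"rx":0,"ry":0,"rz":0,"dx":0,"dy":0,"dz":1.2,"fingers":5}
    - {"rx":0,"ry":0,"rz":0,"dx":0,"dy":0,"dz":1.2,"fingers":5}
    - {"rx":0,"ry":0,"rz":0,"dx":0,"dy":0,"dz":1,"fingers":5}
    - {"rx":0,"ry":0,"rz":0,"dx":0,"dy":0,"dz":0,"fingers":5}

```text
clock: 12.02
tcp_pos: [0.4818, -0.1582, 0.0487]
tcp_rot: [0.003, -0.679, 0.734, -0.003]
force: [-0.6, 0.6, -0.1]
opening: 0.0501
```

```bash
python3 - <<'E'
from h import *
s=show();plan([.4781,-.1613,.041],175,2,fingers=5)
E
```

```text
t 12.02 p [ 0.4818 -0.1582  0.0487] phi 175.53 tilt z [ 8.5e-03 -3.0e-04 -1.0e+00] F [-0.6  0.6 -0.1] M [-0.02  0.04  0.02] op 0.0501 q6 -0.082
rv [-0.48  0.03  0.53] step mm 4.52784159552214
[{"rx": -0.24, "ry": 0.01, "rz": 0.26, "dx": 0.17, "dy": 0.18, "dz": 0.38, "fingers": 5}, {"rx": -0.24, "ry": 0.01, "rz": 0.26, "dx": 0.17, "dy": 0.18, "dz": 0.38, "fingers": 5}]
```

Emit:
servo_tool:
  series:
    - {"rx":-0.2,"ry":0,"rz":0.2,"dx":0.14,"dy":0.16,"dz":0.36,"fingers":5}
    - {"rx":-0.2,"ry":0,"rz":0.2,"dx":0.14,"dy":0.16,"dz":0.36,"fingers":5}
    - {"rx":0,"ry":0,"rz":0,"dx":0,"dy":0,"dz":0,"fingers":5}
    - {"rx":0,"ry":0,"rz":0,"dx":0,"dy":0,"dz":0,"fingers":4}
    - {"rx":0,"ry":0,"rz":0,"dx":0,"dy":0,"dz":0,"fingers":3}
    - {"rx":0,"ry":0,"rz":0,"dx":0,"dy":0,"dz":0,"fingers":2.8}
    - {"rx":0,"ry":0,"rz":0,"dx":0,"dy":0,"dz":0,"fingers":2.8}
    - {"rx":0,"ry":0,"rz":0,"dx":0,"dy":0,"dz":0,"fingers":2.8}
    - {"rx":0,"ry":0,"rz":0,"dx":0,"dy":0,"dz":0,"fingers":2.8}
    - {"rx":0,"ry":0,"rz":0,"dx":0,"dy":0,"dz":0,"fingers":2.8}

```text
clock: 12.85
tcp_pos: [0.4803, -0.1602, 0.0432]
tcp_rot: [0.002, -0.677, 0.736, -0.002]
force: [0.1, 0.5, -0.5]
opening: 0.028
```

```bash
python3 - <<'E'
from h import *
s=show();plan([.4781,-.1613,.041],175,2,fingers=5)
E
```

```text
t 12.85 p [ 0.4803 -0.1602  0.0432] phi 175.25 tilt z [ 6.1e-03 -1.0e-04 -1.0e+00] F [ 0.1  0.5 -0.5] M [-0.06 -0.02 -0.01] op 0.028 q6 -0.082
rv [-0.35  0.02  0.25] step mm 1.6387238173908132
[{"rx": -0.17, "ry": 0.01, "rz": 0.12, "dx": 0.06, "dy": 0.1, "dz": 0.11, "fingers": 5}, {"rx": -0.17, "ry": 0.01, "rz": 0.12, "dx": 0.07, "dy": 0.1, "dz": 0.11, "fingers": 5}]
```

Emit:
servo_tool:
  series:
    - {"rx":-0.2,"ry":0,"rz":0.1,"dx":0.08,"dy":0.12,"dz":0.08,"fingers":2.8}
    - {"rx":-0.2,"ry":0,"rz":0.1,"dx":0.06,"dy":0.12,"dz":0.08,"fingers":2.8}
    - {"rx":0,"ry":0,"rz":0,"dx":0,"dy":0,"dz":0,"fingers":2.8}
    - {"rx":0,"ry":0,"rz":0,"dx":0,"dy":0,"dz":0,"fingers":2.2}
    - {"rx":0,"ry":0,"rz":0,"dx":0,"dy":0,"dz":0,"fingers":1.5}
    - {"rx":0,"ry":0,"rz":0,"dx":0,"dy":0,"dz":0,"fingers":1.5}
    - {"rx":0,"ry":0,"rz":0,"dx":0,"dy":0,"dz":0,"fingers":1.5}
    - {"rx":0,"ry":0,"rz":0,"dx":0,"dy":0,"dz":0,"fingers":1.5}
    - {"rx":0,"ry":0,"rz":0,"dx":0,"dy":0,"dz":0,"fingers":1.5}
    - {"rx":0,"ry":0,"rz":0,"dx":0,"dy":0,"dz":0,"fingers":1.5}
  grip_force: 80

```text
clock: 13.68
tcp_pos: [0.4779, -0.1615, 0.0418]
tcp_rot: [-0.0, -0.676, 0.737, 0.0]
force: [-0.5, 0.4, 0.7]
opening: 0.0213
```

```bash
python3 - <<'E'
from h import *
s=show()
E
```

```text
t 13.68 p [ 0.4779 -0.1615  0.0418] phi 175.04 tilt z [-7.e-04  4.e-04 -1.e+00] F [-0.5  0.4  0.7] M [ 0.03  0.03 -0.02] op 0.0213 q6 -0.082
```

Emit:
servo_tool:
  series:
    - {"rx":0,"ry":0,"rz":0,"dx":0,"dy":0,"dz":-0.1,"fingers":1.5}
    - {"rx":0,"ry":0,"rz":0,"dx":0.3,"dy":0,"dz":-0.02,"fingers":1.5}
    - {"rx":0,"ry":0,"rz":0,"dx":0.6,"dy":0,"dz":0,"fingers":1.5}
    - {"rx":0,"ry":0,"rz":0,"dx":0.8,"dy":0,"dz":0,"fingers":1.5}
    - {"rx":0,"ry":0,"rz":0,"dx":0.8,"dy":0,"dz":0,"fingers":1.5}
    - {"rx":0,"ry":0,"rz":0,"dx":0.8,"dy":0,"dz":0,"fingers":1.5}
    - {"rx":0,"ry":0,"rz":0,"dx":0.8,"dy":0,"dz":0,"fingers":1.5}
    - {"rx":0,"ry":0,"rz":0,"dx":0.6,"dy":0,"dz":0,"fingers":1.5}
    - {"rx":0,"ry":0,"rz":0,"dx":0.4,"dy":0,"dz":0,"fingers":1.5}
    - {"rx":0,"ry":0,"rz":0,"dx":0,"dy":0,"dz":0,"fingers":1.5}

```text
clock: 14.52
tcp_pos: [0.4715, -0.2177, 0.0417]
tcp_rot: [-0.001, -0.675, 0.738, 0.002]
force: [-0.1, 2.0, -0.2]
opening: 0.021
```

```bash
python3 - <<'E'
from h import *
s=show()
E
```

```text
t 14.52 p [ 0.4715 -0.2177  0.0417] phi 174.9 tilt z [-0.0032  0.002  -1.    ] F [-0.1  2.  -0.2] M [ 0.68 -0.07 -0.03] op 0.021 q6 0.034
```

Emit:
servo_tool:
  series:
    - {"rx":0.1,"ry":0.1,"rz":0,"dx":0.3,"dy":-0.08,"dz":-0.05,"fingers":1.5}
    - {"rx":0.1,"ry":0,"rz":0,"dx":0.6,"dy":-0.08,"dz":-0.02,"fingers":1.5}
    - {"rx":0,"ry":0,"rz":0,"dx":0.8,"dy":-0.02,"dz":0,"fingers":1.5}
    - {"rx":0,"ry":0,"rz":0,"dx":0.8,"dy":0,"dz":0,"fingers":1.5}
    - {"rx":0,"ry":0,"rz":0,"dx":0.8,"dy":0,"dz":0,"fingers":1.5}
    - {"rx":0,"ry":0,"rz":0,"dx":0.8,"dy":0,"dz":0,"fingers":1.5}
    - {"rx":0,"ry":0,"rz":0,"dx":0.4,"dy":0,"dz":0,"fingers":1.5}
    - {"rx":0,"ry":0,"rz":0,"dx":0,"dy":0,"dz":0,"fingers":1.5}
    - {"rx":0,"ry":0,"rz":0,"dx":0,"dy":0,"dz":0,"fingers":1.5}
    - {"rx":0,"ry":0,"rz":0,"dx":0,"dy":0,"dz":0,"fingers":1.5}

```text
clock: 15.35
tcp_pos: [0.4677, -0.2681, 0.0416]
tcp_rot: [-0.001, -0.674, 0.738, 0.001]
force: [0.6, 1.7, -2.4]
opening: 0.0212
```

```bash
python3 - <<'E'
from h import *
s=show()
# socket pre-insert: origin (.5455,.1878), yaw 75.45
for yaw,ox,oy in ((75.45,.5455,.1878),):
    ax=np.array([np.cos(np.radians(yaw)),np.sin(np.radians(yaw))])
    print("pre", np.array([ox,oy])-ax*(.115+.06))
E
```

```text
t 15.35 p [ 0.4677 -0.2681  0.0416] phi 174.8 tilt z [-2.1e-03  6.0e-04 -1.0e+00] F [ 0.6  1.7 -2.4] M [ 0.59 -0.06 -0.03] op 0.0212 q6 0.129
pre [0.50153566 0.01841246]
```

Emit:
servo_tool:
  series:
    - {"rx":0,"ry":0,"rz":0,"dx":0,"dy":0,"dz":-0.8,"fingers":1.5}
    - {"rx":0,"ry":0,"rz":0,"dx":0,"dy":0,"dz":-1.8,"fingers":1.5}
    - {"rx":0,"ry":0,"rz":0,"dx":0,"dy":0,"dz":-2,"fingers":1.5}
    - {"rx":0,"ry":0,"rz":0,"dx":0,"dy":0,"dz":-2,"fingers":1.5}
    - {"rx":0,"ry":0,"rz":0,"dx":0,"dy":0,"dz":-2,"fingers":1.5}
    - {"rx":0,"ry":0,"rz":0,"dx":0,"dy":0,"dz":-2,"fingers":1.5}
    - {"rx":0,"ry":0,"rz":0,"dx":0,"dy":0,"dz":-2,"fingers":1.5}
    - {"rx":0,"ry":0,"rz":0,"dx":0,"dy":0,"dz":-1,"fingers":1.5}
    - {"rx":0,"ry":0,"rz":0,"dx":0,"dy":0,"dz":0,"fingers":1.5}
    - {"rx":0,"ry":0,"rz":0,"dx":0,"dy":0,"dz":0,"fingers":1.5}

```text
clock: 16.18
tcp_pos: [0.4641, -0.2659, 0.1842]
tcp_rot: [-0.004, -0.676, 0.737, 0.004]
force: [0.0, -1.2, -3.8]
opening: 0.021
```

```bash
python3 - <<'E'
from h import *
s=show()
from plant import eyes
c=eyes.capture('top'); pickle.dump(c,open('top4.pkl','wb'))
def ov(c,s,name,x0,y0,x1,y1,f,o,yaw):
    a=cv2.resize(c['image'][y0:y1,x0:x1,::-1].copy(),None,fx=f,fy=f,interpolation=cv2.INTER_CUBIC)
    t=np.radians(yaw); ax=np.array([np.cos(t),np.sin(t),0]);ay=np.array([-ax[1],ax[0],0]);z=np.array([0,0,1.]); o=np.array([*o,0])
    def pl(pts,col):
        p=(proj(c,[o+x*ax+y*ay+h*z for x,y,h in pts],s)-[x0,y0]+.5)*f-.5
        cv2.polylines(a,[p.round().astype(int)],True,col,1)
    R_=lambda x0,x1,w,h:[(x0,-w,h),(x1,-w,h),(x1,w,h),(x0,w,h)]
    pl(R_(-.076,.126,.043,.01),(0,0,255)); pl(R_(0,.11,.033,.044),(0,255,0))
    pl([(-.048,-.018,.024),(0,-.013,.024)],(255,0,255)); pl([(-.048,.018,.024),(0,.013,.024)],(255,0,255))
    cv2.imwrite(name,a)
o=(.5455,.1878);yaw=75.45
w,ws=pickle.load(open('w1.pkl','rb'))
ov(w,ws,'pics/sk_w.png',0,0,160,140,5,o,yaw)
ov(c,None,'pics/sk_t.png',165,185,250,245,8,o,yaw)
E
```

```text
t 16.18 p [ 0.4641 -0.2659  0.1842] phi 175.05 tilt z [-1.140e-02  9.000e-04 -9.999e-01] F [ 0.  -1.2 -3.8] M [-0.06 -0.01 -0.03] op 0.021 q6 0.129
```

View pics/sk_w.png

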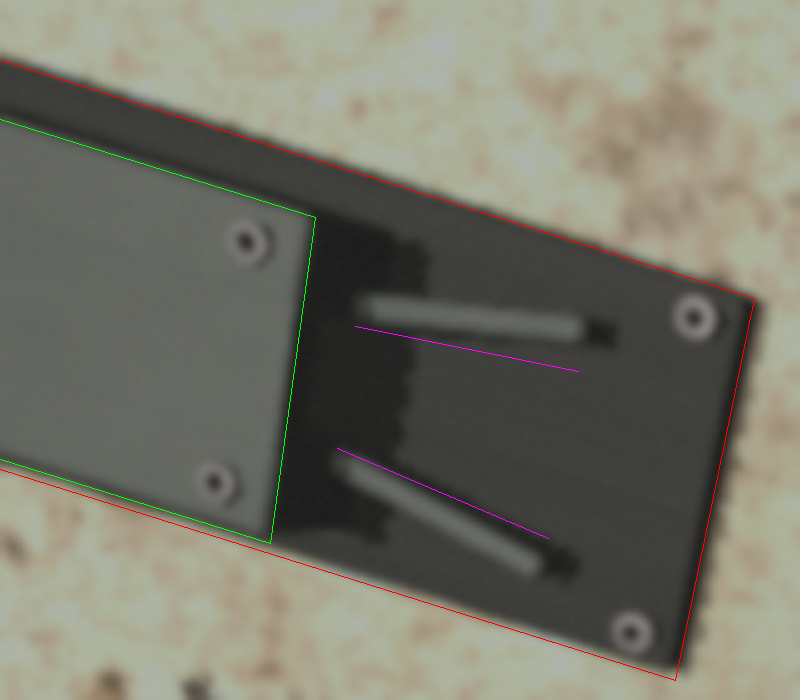

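View pics/sk_t.png

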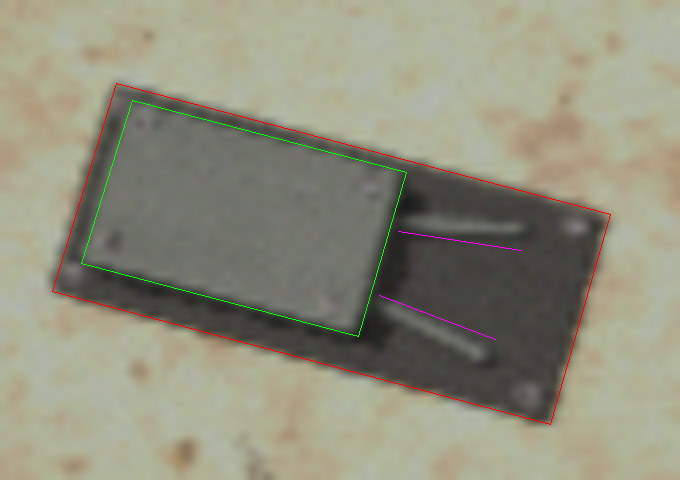

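```bash
python3 - <<'E'
from h import *
s=show();plan([.502,.0183,.17],165.45,10,fingers=1.5)
E
```

```text
t 16.23 p [ 0.4641 -0.2659  0.184 ] phi 175.06 tilt z [-1.160e-02  8.000e-04 -9.999e-01] F [ 0.1  0.4 -3.1] M [-0.08 -0.02  0.  ] op 0.0213 q6 0.129
rv [ 0.66 -0.07  9.61] step mm 28.706271594636263
[{"rx": 0.07, "ry": -0.01, "rz": 0.96, "dx": -2.86, "dy": -0.13, "dz": 0.14, "fingers": 1.5}, {"rx": 0.07, "ry": -0.01, "rz": 0.96, "dx": -2.87, "dy": -0.09, "dz": 0.14, "fingers": 1.5}, {"rx": 0.07, "ry": -0.01, "rz": 0.96, "dx": -2.87, "dy": -0.04, "dz": 0.14, "fingers": 1.5}, {"rx": 0.07, "ry": -0.01, "rz": 0.96, "dx": -2.87, "dy": 0.01, "dz": 0.14, "fingers": 1.5}, {"rx": 0.07, "ry": -0.01, "rz": 0.96, "dx": -2.87, "dy": 0.06, "dz": 0.14, "fingers": 1.5}, {"rx": 0.07, "ry": -0.01, "rz": 0.96, "dx": -2.87, "dy": 0.11, "dz": 0.14, "fingers": 1.5}, {"rx": 0.07, "ry": -0.01, "rz": 0.96, "dx": -2.86, "dy": 0.16, "dz": 0.14, "fingers": 1.5}, {"rx": 0.07, "ry": -0.01, "rz": 0.96, "dx": -2.86, "dy": 0.2, "dz": 0.14, "fingers": 1.5}, {"rx": 0.07, "ry": -0.01, "rz": 0.96, "dx": -2.86, "dy": 0.25, "dz": 0.14, "fingers": 1.5}, {"rx": 0.07, "ry": -0.01, "rz": 0.96, "dx": -2.85, "dy": 0.3, "dz": 0.14, "fingers": 1.5}]
```

Emit:
servo_tool:
  series:
    - {"rx":0.1,"ry":0,"rz":0.9,"dx":-1.5,"dy":-0.13,"dz":0,"fingers":1.5}
    - {"rx":0.1,"ry":0,"rz":0.9,"dx":-2.5,"dy":-0.09,"dz":0,"fingers":1.5}
    - {"rx":0.1,"ry":0,"rz":0.9,"dx":-2.8,"dy":-0.04,"dz":0,"fingers":1.5}
    - {"rx":0.1,"ry":0,"rz":0.9,"dx":-2.8,"dy":0,"dz":0,"fingers":1.5}
    - {"rx":0.1,"ry":0,"rz":0.9,"dx":-2.8,"dy":0.05,"dz":0,"fingers":1.5}
    - {"rx":0.1,"ry":0,"rz":0.9,"dx":-2.8,"dy":0.1,"dz":0,"fingers":1.5}
    - {"rx":0,"ry":0,"rz":0.9,"dx":-2.8,"dy":0.15,"dz":0,"fingers":1.5}
    - {"rx":0,"ry":0,"rz":0.9,"dx":-2.4,"dy":0.2,"dz":0,"fingers":1.5}
    - {"rx":0,"ry":0,"rz":0.9,"dx":-1.8,"dy":0.2,"dz":0,"fingers":1.5}
    - {"rx":0,"ry":0,"rz":0.9,"dx":-1,"dy":0.2,"dz":0,"fingers":1.5}

```text
clock: 17.07
tcp_pos: [0.4864, -0.0273, 0.1702]
tcp_rot: [-0.012, -0.61, 0.792, 0.008]
force: [-0.5, 0.4, -2.7]
opening: 0.0209
```

```bash
python3 - <<'E'
from h import *
s=show();plan([.502,.0183,.12],165.45,8,fingers=1.5)
E
```

```text
t 17.07 p [ 0.4864 -0.0273  0.1702] phi 165.21 tilt z [-0.0283 -0.0012 -0.9996] F [-0.5  0.4 -2.7] M [-0.15 -0.04 -0.06] op 0.0209 q6 -0.527
rv [ 1.55 -0.48 -0.23] step mm 8.701645854077537
[{"rx": 0.19, "ry": -0.06, "rz": -0.03, "dx": -0.61, "dy": -0.06, "dz": 0.62, "fingers": 1.5}, {"rx": 0.19, "ry": -0.06, "rz": -0.03, "dx": -0.61, "dy": -0.06, "dz": 0.62, "fingers": 1.5}, {"rx": 0.19, "ry": -0.06, "rz": -0.03, "dx": -0.61, "dy": -0.06, "dz": 0.62, "fingers": 1.5}, {"rx": 0.19, "ry": -0.06, "rz": -0.03, "dx": -0.6, "dy": -0.05, "dz": 0.62, "fingers": 1.5}, {"rx": 0.19, "ry": -0.06, "rz": -0.03, "dx": -0.6, "dy": -0.05, "dz": 0.62, "fingers": 1.5}, {"rx": 0.19, "ry": -0.06, "rz": -0.03, "dx": -0.6, "dy": -0.05, "dz": 0.63, "fingers": 1.5}, {"rx": 0.19, "ry": -0.06, "rz": -0.03, "dx": -0.6, "dy": -0.05, "dz": 0.63, "fingers": 1.5}, {"rx": 0.19, "ry": -0.06, "rz": -0.03, "dx": -0.6, "dy": -0.05, "dz": 0.63, "fingers": 1.5}]
```

Emit:
servo_tool:
  series:
    - {"rx":0.2,"ry":-0.06,"rz":0,"dx":-0.7,"dy":-0.06,"dz":0.2,"fingers":1.5}
    - {"rx":0.2,"ry":-0.06,"rz":0,"dx":-0.7,"dy":-0.06,"dz":0.5,"fingers":1.5}
    - {"rx":0.2,"ry":-0.06,"rz":0,"dx":-0.7,"dy":-0.06,"dz":0.6,"fingers":1.5}
    - {"rx":0.2,"ry":-0.06,"rz":0,"dx":-0.7,"dy":-0.05,"dz":0.6,"fingers":1.5}
    - {"rx":0.2,"ry":-0.06,"rz":0,"dx":-0.6,"dy":-0.05,"dz":0.6,"fingers":1.5}
    - {"rx":0.2,"ry":-0.06,"rz":0,"dx":-0.6,"dy":-0.05,"dz":0.6,"fingers":1.5}
    - {"rx":0.2,"ry":-0.06,"rz":0,"dx":-0.4,"dy":-0.05,"dz":0.6,"fingers":1.5}
    - {"rx":0.1,"ry":0,"rz":0,"dx":-0.2,"dy":0,"dz":0.3,"fingers":1.5}
    - {"rx":0,"ry":0,"rz":0,"dx":0,"dy":0,"dz":0,"fingers":1.5}
    - {"rx":0,"ry":0,"rz":0,"dx":0,"dy":0,"dz":0,"fingers":1.5}

```text
clock: 17.9
tcp_pos: [0.4987, 0.0193, 0.1198]
tcp_rot: [-0.006, -0.611, 0.792, 0.002]
force: [0.5, 0.2, -2.4]
opening: 0.021
```

```bash
python3 - <<'E'
from h import *
from plant import eyes
s=show();plan([.502,.0183,.044],165.45,8,fingers=1.5)
c=eyes.capture('side'); pickle.dump(c,open('side5.pkl','wb'))
c2=eyes.capture('top'); pickle.dump(c2,open('top5.pkl','wb'))
a=cv2.resize(c['image'][150:290,180:360,::-1],None,fx=3.5,fy=3.5,interpolation=cv2.INTER_CUBIC)
cv2.imwrite('pics/s5.png',a)
cv2.imwrite('pics/t5.png',cv2.resize(c2['image'][185:275,165:345,::-1],None,fx=4.4,fy=4.4,interpolation=cv2.INTER_CUBIC))
E
```

```text
t 17.9 p [0.4987 0.0193 0.1198] phi 165.3 tilt z [-0.0108 -0.0045 -0.9999] F [ 0.5  0.2 -2.4] M [-0.05 -0.02 -0.01] op 0.021 q6 -0.622
rv [ 0.53 -0.41 -0.15] step mm 9.482210000198924
[{"rx": 0.07, "ry": -0.05, "rz": -0.02, "dx": -0.0, "dy": -0.05, "dz": 0.95, "fingers": 1.5}, {"rx": 0.07, "ry": -0.05, "rz": -0.02, "dx": -0.0, "dy": -0.05, "dz": 0.95, "fingers": 1.5}, {"rx": 0.07, "ry": -0.05, "rz": -0.02, "dx": -0.0, "dy": -0.05, "dz": 0.95, "fingers": 1.5}, {"rx": 0.07, "ry": -0.05, "rz": -0.02, "dx": -0.0, "dy": -0.05, "dz": 0.95, "fingers": 1.5}, {"rx": 0.07, "ry": -0.05, "rz": -0.02, "dx": -0.0, "dy": -0.05, "dz": 0.95, "fingers": 1.5}, {"rx": 0.07, "ry": -0.05, "rz": -0.02, "dx": -0.0, "dy": -0.05, "dz": 0.95, "fingers": 1.5}, {"rx": 0.07, "ry": -0.05, "rz": -0.02, "dx": 0.0, "dy": -0.04, "dz": 0.95, "fingers": 1.5}, {"rx": 0.07, "ry": -0.05, "rz": -0.02, "dx": 0.0, "dy": -0.04, "dz": 0.95, "fingers": 1.5}]
```

View pics/s5.png

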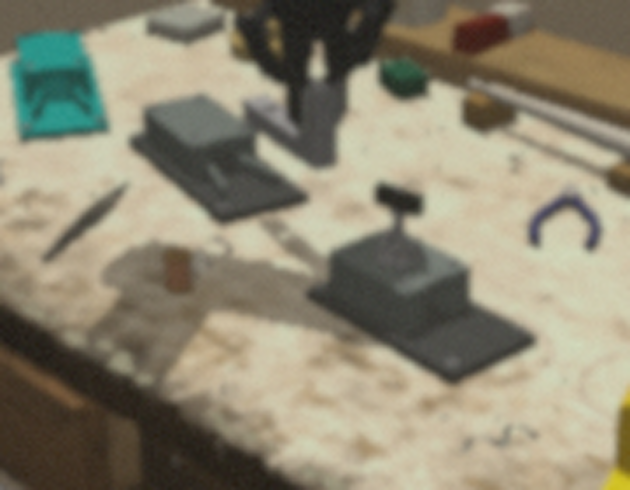

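View pics/t5.png

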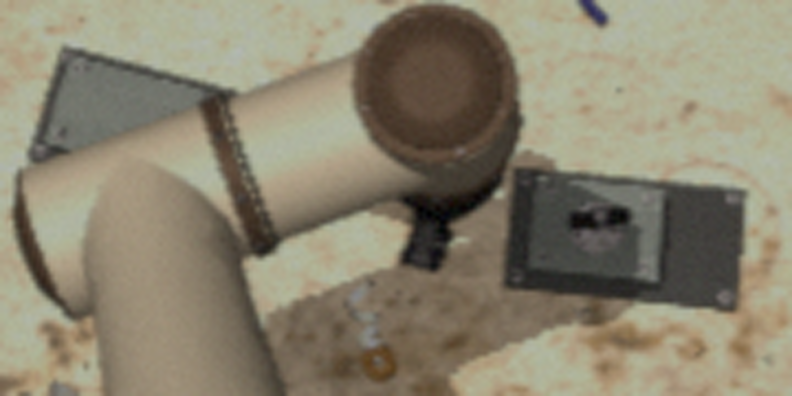

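Emit:
servo_tool:
  series:
    - {"rx":0.1,"ry":-0.08,"rz":0,"dx":0,"dy":-0.08,"dz":0.5,"fingers":1.5}
    - {"rx":0.1,"ry":-0.08,"rz":0,"dx":0,"dy":-0.08,"dz":1,"fingers":1.5}
    - {"rx":0.1,"ry":-0.08,"rz":0,"dx":0,"dy":-0.06,"dz":1,"fingers":1.5}
    - {"rx":0.1,"ry":-0.08,"rz":0,"dx":0,"dy":-0.05,"dz":1,"fingers":1.5}
    - {"rx":0,"ry":0,"rz":0,"dx":0,"dy":0,"dz":1,"fingers":1.5}
    - {"rx":0,"ry":0,"rz":0,"dx":0,"dy":0,"dz":0.9,"fingers":1.5}
    - {"rx":0,"ry":0,"rz":0,"dx":0,"dy":0,"dz":0.6,"fingers":1.5}
    - {"rx":0,"ry":0,"rz":0,"dx":0,"dy":0,"dz":0.3,"fingers":1.5}
    - {"rx":0,"ry":0,"rz":0,"dx":0,"dy":0,"dz":0,"fingers":1.5}
    - {"rx":0,"ry":0,"rz":0,"dx":0,"dy":0,"dz":0,"fingers":1.5}

```text
clock: 18.83
tcp_pos: [0.5049, 0.0176, 0.0565]
tcp_rot: [0.004, -0.61, 0.792, -0.002]
force: [-0.9, -0.0, -3.9]
opening: 0.0211
```

```bash
python3 - <<'E'
from h import *
s=show();plan([.502,.0183,.0435],165.45,5,fingers=1.5)
E
```

```text
t 18.83 p [0.5049 0.0176 0.0565] phi 165.18 tilt z [ 0.0083  0.0022 -1.    ] F [-0.9 -0.  -3.9] M [-0.13  0.05 -0.  ] op 0.0211 q6 -0.617
rv [-0.43  0.24 -0.27] step mm 2.6693502722405595
[{"rx": -0.09, "ry": 0.05, "rz": -0.05, "dx": 0.0, "dy": 0.06, "dz": 0.26, "fingers": 1.5}, {"rx": -0.09, "ry": 0.05, "rz": -0.05, "dx": 0.0, "dy": 0.06, "dz": 0.26, "fingers": 1.5}, {"rx": -0.09, "ry": 0.05, "rz": -0.05, "dx": 0.0, "dy": 0.06, "dz": 0.26, "fingers": 1.5}, {"rx": -0.09, "ry": 0.05, "rz": -0.05, "dx": 0.0, "dy": 0.06, "dz": 0.26, "fingers": 1.5}, {"rx": -0.09, "ry": 0.05, "rz": -0.05, "dx": 0.0, "dy": 0.06, "dz": 0.26, "fingers": 1.5}]
```

Emit:
servo_tool:
  series:
    - {"rx":-0.09,"ry":0.05,"rz":-0.06,"dx":0,"dy":0.06,"dz":0.26,"fingers":1.5}
    - {"rx":-0.09,"ry":0.05,"rz":-0.06,"dx":0,"dy":0.06,"dz":0.28,"fingers":1.5}
    - {"rx":-0.09,"ry":0.05,"rz":-0.06,"dx":0,"dy":0.06,"dz":0.28,"fingers":1.5}
    - {"rx":-0.09,"ry":0.05,"rz":-0.06,"dx":0,"dy":0.06,"dz":0.26,"fingers":1.5}
    - {"rx":-0.09,"ry":0.05,"rz":-0.06,"dx":0,"dy":0.05,"dz":0.2,"fingers":1.5}
    - {"rx":0,"ry":0,"rz":0,"dx":0,"dy":0,"dz":0,"fingers":1.5}
    - {"rx":0,"ry":0,"rz":0,"dx":0,"dy":0,"dz":0,"fingers":1.5}
    - {"rx":0,"ry":0,"rz":0,"dx":0,"dy":0,"dz":0,"fingers":1.5}
    - {"rx":0,"ry":0,"rz":0,"dx":0,"dy":0,"dz":0,"fingers":1.5}
    - {"rx":0,"ry":0,"rz":0,"dx":0,"dy":0,"dz":0,"fingers":1.5}

```text
clock: 19.67
tcp_pos: [0.5036, 0.019, 0.0442]
tcp_rot: [0.002, -0.613, 0.79, -0.001]
force: [0.1, -0.8, -3.8]
opening: 0.0208
```

```bash
cat >> h.py <<'E'
def sock(s,o=(.5460,.1877),yaw=75.45):
    t=np.radians(yaw); d=s['tcp_pos'][:2]-np.array(o); ax=np.array([np.cos(t),np.sin(t)]); ay=np.array([-ax[1],ax[0]])
    print('head in socket mm: x',round(1e3*d@ax,1),'y',round(1e3*d@ay,1),'tip x',round(1e3*d@ax+115,1))
E
python3 - <<'E'
from h import *
s=show();sock(s);plan([.502,.0183,.0435],165.45,5,fingers=1.5)
E
```

```text
t 19.67 p [0.5036 0.019  0.0442] phi 165.55 tilt z [ 0.0031  0.001  -1.    ] F [ 0.1 -0.8 -3.8] M [-0.13  0.02 -0.01] op 0.0208 q6 -0.613
head in socket mm: x -173.9 y -1.3 tip x -58.9
rv [-0.16  0.1   0.1 ] step mm 0.37217432852204846
[{"rx": -0.03, "ry": 0.02, "rz": 0.02, "dx": 0.02, "dy": 0.03, "dz": 0.01, "fingers": 1.5}, {"rx": -0.03, "ry": 0.02, "rz": 0.02, "dx": 0.02, "dy": 0.03, "dz": 0.01, "fingers": 1.5}, {"rx": -0.03, "ry": 0.02, "rz": 0.02, "dx": 0.02, "dy": 0.03, "dz": 0.01, "fingers": 1.5}, {"rx": -0.03, "ry": 0.02, "rz": 0.02, "dx": 0.02, "dy": 0.03, "dz": 0.01, "fingers": 1.5}, {"rx": -0.03, "ry": 0.02, "rz": 0.02, "dx": 0.02, "dy": 0.03, "dz": 0.01, "fingers": 1.5}]
```

Emit:
servo_tool:
  series:
    - {"rx":-0.05,"ry":0,"rz":0,"dx":-0.3,"dy":0.06,"dz":0,"fingers":1.5}
    - {"rx":-0.05,"ry":0,"rz":0,"dx":-0.6,"dy":0.06,"dz":0,"fingers":1.5}
    - {"rx":-0.05,"ry":0,"rz":0,"dx":-0.7,"dy":0.02,"dz":0,"fingers":1.5}
    - {"rx":0,"ry":0,"rz":0,"dx":-0.7,"dy":0,"dz":0,"fingers":1.5}
    - {"rx":0,"ry":0,"rz":0,"dx":-0.7,"dy":0,"dz":0,"fingers":1.5}
    - {"rx":0,"ry":0,"rz":0,"dx":-0.7,"dy":0,"dz":0,"fingers":1.5}
    - {"rx":0,"ry":0,"rz":0,"dx":-0.7,"dy":0,"dz":0,"fingers":1.5}
    - {"rx":0,"ry":0,"rz":0,"dx":-0.4,"dy":0,"dz":0,"fingers":1.5}
    - {"rx":0,"ry":0,"rz":0,"dx":0,"dy":0,"dz":0,"fingers":1.5}
    - {"rx":0,"ry":0,"rz":0,"dx":0,"dy":0,"dz":0,"fingers":1.5}

```text
clock: 20.5
tcp_pos: [0.5161, 0.0726, 0.0446]
tcp_rot: [0.002, -0.613, 0.79, 0.0]
force: [0.5, 0.1, -3.6]
opening: 0.0209
```

```bash
python3 - <<'E'
from h import *
s=show();sock(s)
E
```

```text
t 20.5 p [0.5161 0.0726 0.0446] phi 165.67 tilt z [ 0.002   0.0024 -1.    ] F [ 0.5  0.1 -3.6] M [-0.12  0.03  0.  ] op 0.0209 q6 -0.699
head in socket mm: x -118.9 y -0.0 tip x -3.9
```

Emit:
servo_tool:
  series:
    - {"rx":0,"ry":0.05,"rz":0.1,"dx":-0.3,"dy":0,"dz":0.03,"fingers":1.5}
    - {"rx":0,"ry":0.05,"rz":0.1,"dx":-0.5,"dy":0,"dz":0.03,"fingers":1.5}
    - {"rx":0,"ry":0,"rz":0,"dx":-0.6,"dy":0,"dz":0,"fingers":1.5}
    - {"rx":0,"ry":0,"rz":0,"dx":-0.6,"dy":0,"dz":0,"fingers":1.5}
    - {"rx":0,"ry":0,"rz":0,"dx":-0.6,"dy":0,"dz":0,"fingers":1.5}
    - {"rx":0,"ry":0,"rz":0,"dx":-0.6,"dy":0,"dz":0,"fingers":1.5}
    - {"rx":0,"ry":0,"rz":0,"dx":-0.6,"dy":0,"dz":0,"fingers":1.5}
    - {"rx":0,"ry":0,"rz":0,"dx":-0.4,"dy":0,"dz":0,"fingers":1.5}
    - {"rx":0,"ry":0,"rz":0,"dx":0,"dy":0,"dz":0,"fingers":1.5}
    - {"rx":0,"ry":0,"rz":0,"dx":0,"dy":0,"dz":0,"fingers":1.5}

```text
clock: 21.33
tcp_pos: [0.5276, 0.1175, 0.0437]
tcp_rot: [0.0, -0.612, 0.791, -0.0]
force: [0.1, -0.4, -2.7]
opening: 0.0213
```

```bash
python3 - <<'E'
from h import *
s=show();sock(s)
E
```

```text
t 21.33 p [0.5276 0.1175 0.0437] phi 165.42 tilt z [ 9.e-04  3.e-04 -1.e+00] F [ 0.1 -0.4 -2.7] M [-0.07  0.04 -0.  ] op 0.0213 q6 -0.774
head in socket mm: x -72.6 y 0.2 tip x 42.4
```

Emit:
servo_tool:
  series:
    - {"rx":0,"ry":0,"rz":0,"dx":-0.4,"dy":0,"dz":0,"fingers":1.5}
    - {"rx":0,"ry":0,"rz":0,"dx":-0.4,"dy":0,"dz":0,"fingers":1.5}
    - {"rx":0,"ry":0,"rz":0,"dx":-0.2,"dy":0,"dz":0,"fingers":1.5}
    - {"rx":0,"ry":0,"rz":0,"dx":-0.2,"dy":0,"dz":0,"fingers":1.5}
    - {"rx":0,"ry":0,"rz":0,"dx":-0.15,"dy":0,"dz":0,"fingers":1.5}
    - {"rx":0,"ry":0,"rz":0,"dx":-0.15,"dy":0,"dz":0,"fingers":1.5}
    - {"rx":0,"ry":0,"rz":0,"dx":-0.15,"dy":0,"dz":0,"fingers":1.5}
    - {"rx":0,"ry":0,"rz":0,"dx":-0.15,"dy":0,"dz":0,"fingers":1.5}
    - {"rx":0,"ry":0,"rz":0,"dx":-0.15,"dy":0,"dz":0,"fingers":1.5}
    - {"rx":0,"ry":0,"rz":0,"dx":-0.15,"dy":0,"dz":0,"fingers":1.5}

```text
clock: 22.17
tcp_pos: [0.5328, 0.1387, 0.0435]
tcp_rot: [-0.0, -0.611, 0.792, 0.0]
force: [0.2, -0.3, -3.6]
opening: 0.021
```

```bash
python3 - <<'E'
from h import *
s=show();sock(s)
E
```

```text
t 22.17 p [0.5328 0.1387 0.0435] phi 165.33 tilt z [-4.e-04 -3.e-04 -1.e+00] F [ 0.2 -0.3 -3.6] M [-0.11 -0.01 -0.01] op 0.021 q6 -0.805
head in socket mm: x -50.7 y 0.5 tip x 64.3
```

Tip at 64 and still free. I'll creep in.

Emit:
servo_tool:
  series:
    - {"rx":0,"ry":0,"rz":0,"dx":-0.15,"dy":-0.02,"dz":0,"fingers":1.5}
    - {"rx":0,"ry":0,"rz":0,"dx":-0.15,"dy":-0.02,"dz":0,"fingers":1.5}
    - {"rx":0,"ry":0,"rz":0,"dx":-0.15,"dy":0,"dz":0,"fingers":1.5}
    - {"rx":0,"ry":0,"rz":0,"dx":-0.15,"dy":0,"dz":0,"fingers":1.5}
    - {"rx":0,"ry":0,"rz":0,"dx":-0.15,"dy":0,"dz":0,"fingers":1.5}
    - {"rx":0,"ry":0,"rz":0,"dx":-0.15,"dy":0,"dz":0,"fingers":1.5}
    - {"rx":0,"ry":0,"rz":0,"dx":-0.15,"dy":0,"dz":0,"fingers":1.5}
    - {"rx":0,"ry":0,"rz":0,"dx":-0.15,"dy":0,"dz":0,"fingers":1.5}
    - {"rx":0,"ry":0,"rz":0,"dx":-0.15,"dy":0,"dz":0,"fingers":1.5}
    - {"rx":0,"ry":0,"rz":0,"dx":-0.15,"dy":0,"dz":0,"fingers":1.5}

```text
clock: 23.0
tcp_pos: [0.5355, 0.1511, 0.0434]
tcp_rot: [-0.004, -0.61, 0.792, -0.001]
force: [0.0, -6.4, -1.5]
opening: 0.0211
```

```bash
python3 - <<'E'
from h import *
s=show();sock(s)
E
```

```text
t 23.0 p [0.5355 0.1511 0.0434] phi 165.22 tilt z [-0.0061 -0.0061 -1.    ] F [ 0.  -6.4 -1.5] M [-1.92 -0.09 -0.12] op 0.0211 q6 -0.827
head in socket mm: x -38.1 y 0.9 tip x 76.9
```

Emit:
servo_tool:
  series:
    - {"rx":0,"ry":0,"rz":0,"dx":-0.1,"dy":-0.02,"dz":0,"fingers":1.5}
    - {"rx":0,"ry":0,"rz":0,"dx":-0.1,"dy":-0.02,"dz":0,"fingers":1.5}
    - {"rx":0,"ry":0,"rz":0,"dx":-0.1,"dy":0,"dz":0,"fingers":1.5}
    - {"rx":0,"ry":0,"rz":0,"dx":-0.1,"dy":0,"dz":0,"fingers":1.5}
    - {"rx":0,"ry":0,"rz":0,"dx":-0.1,"dy":0,"dz":0,"fingers":1.5}
    - {"rx":0,"ry":0,"rz":0,"dx":-0.1,"dy":0,"dz":0,"fingers":1.5}
    - {"rx":0,"ry":0,"rz":0,"dx":-0.1,"dy":0,"dz":0,"fingers":1.5}
    - {"rx":0,"ry":0,"rz":0,"dx":-0.1,"dy":0,"dz":0,"fingers":1.5}
    - {"rx":0,"ry":0,"rz":0,"dx":-0.1,"dy":0,"dz":0,"fingers":1.5}
    - {"rx":0,"ry":0,"rz":0,"dx":-0.1,"dy":0,"dz":0,"fingers":1.5}

```text
clock: 23.83
tcp_pos: [0.5348, 0.1515, 0.0445]
tcp_rot: [-0.013, -0.608, 0.794, -0.002]
force: [-0.7, -5.6, 0.1]
opening: 0.0212
```

```bash
python3 - <<'E'
from h import *
s=show();sock(s)
E
```

```text
t 23.83 p [0.5348 0.1515 0.0445] phi 164.89 tilt z [-0.0181 -0.0196 -0.9996] F [-0.7 -5.6  0.1] M [-1.63 -0.06 -0.12] op 0.0212 q6 -0.843
head in socket mm: x -37.8 y 1.7 tip x 77.2
```

```bash
python3 - <<'E'
from h import *
from plant import ctrl
s=ctrl.state(); t=np.radians(75.45); ax=np.array([np.cos(t),np.sin(t)]);ay=np.array([-ax[1],ax[0]])
p=np.array([.546,.1877])+ax*-.0395; plan([*p,.0435],165.45,6,fingers=1.5)
E
```

```text
rv [ 0.72 -1.35 -0.55] step mm 0.4293996307572192
[{"rx": 0.12, "ry": -0.23, "rz": -0.09, "dx": 0.03, "dy": -0.03, "dz": 0.02, "fingers": 1.5}, {"rx": 0.12, "ry": -0.23, "rz": -0.09, "dx": 0.03, "dy": -0.03, "dz": 0.02, "fingers": 1.5}, {"rx": 0.12, "ry": -0.23, "rz": -0.09, "dx": 0.03, "dy": -0.03, "dz": 0.02, "fingers": 1.5}, {"rx": 0.12, "ry": -0.23, "rz": -0.09, "dx": 0.03, "dy": -0.03, "dz": 0.02, "fingers": 1.5}, {"rx": 0.12, "ry": -0.23, "rz": -0.09, "dx": 0.03, "dy": -0.03, "dz": 0.02, "fingers": 1.5}, {"rx": 0.12, "ry": -0.23, "rz": -0.09, "dx": 0.03, "dy": -0.03, "dz": 0.02, "fingers": 1.5}]
```

Emit:
servo_tool:
  series:
    - {"rx":0.12,"ry":-0.23,"rz":-0.1,"dx":0.1,"dy":-0.03,"dz":0.02,"fingers":1.5}
    - {"rx":0.12,"ry":-0.23,"rz":-0.1,"dx":0.1,"dy":-0.03,"dz":0.02,"fingers":1.5}
    - {"rx":0.12,"ry":-0.23,"rz":-0.1,"dx":0.1,"dy":-0.03,"dz":0.02,"fingers":1.5}
    - {"rx":0.12,"ry":-0.23,"rz":-0.1,"dx":0.05,"dy":-0.03,"dz":0.02,"fingers":1.5}
    - {"rx":0.12,"ry":-0.23,"rz":-0.1,"dx":0,"dy":-0.03,"dz":0.02,"fingers":1.5}
    - {"rx":0.12,"ry":-0.23,"rz":-0.1,"dx":0,"dy":-0.03,"dz":0.02,"fingers":1.5}
    - {"rx":0,"ry":0,"rz":0,"dx":0,"dy":0,"dz":0,"fingers":1.5}
    - {"rx":0,"ry":0,"rz":0,"dx":0,"dy":0,"dz":0,"fingers":1.5}
    - {"rx":0,"ry":0,"rz":0,"dx":0,"dy":0,"dz":0,"fingers":1.5}
    - {"rx":0,"ry":0,"rz":0,"dx":0,"dy":0,"dz":0,"fingers":1.5}

```text
clock: 24.67
tcp_pos: [0.537, 0.1502, 0.0431]
tcp_rot: [0.004, -0.613, 0.79, 0.001]
force: [0.4, -0.6, -3.5]
opening: 0.0211
```

```bash
python3 - <<'E'
from h import *
from plant import eyes
s=show();sock(s)
c=eyes.capture('side'); cv2.imwrite('pics/s6.png',cv2.resize(c['image'][150:250,190:320,::-1],None,fx=5,fy=5,interpolation=cv2.INTER_CUBIC))
E
```

```text
t 24.67 p [0.537  0.1502 0.0431] phi 165.63 tilt z [ 0.0059  0.0065 -1.    ] F [ 0.4 -0.6 -3.5] M [-0.32  0.08 -0.05] op 0.0211 q6 -0.81
head in socket mm: x -38.6 y -0.7 tip x 76.4
```

View pics/s6.png

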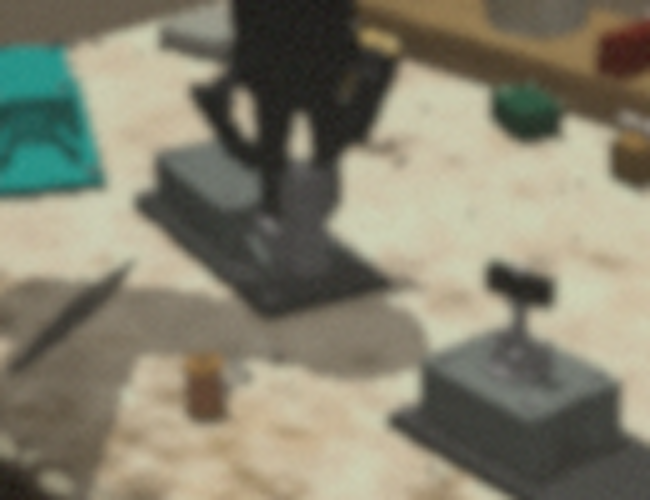

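Emit:
servo_tool:
  series:
    - {"rx":0,"ry":0,"rz":0,"dx":-0.1,"dy":0.02,"dz":0,"fingers":1.5}
    - {"rx":0,"ry":0,"rz":0,"dx":-0.15,"dy":0.02,"dz":0,"fingers":1.5}
    - {"rx":0,"ry":0,"rz":0,"dx":-0.2,"dy":0,"dz":0,"fingers":1.5}
    - {"rx":0,"ry":-0.1,"rz":0,"dx":-0.25,"dy":0,"dz":0,"fingers":1.5}
    - {"rx":0,"ry":-0.15,"rz":0,"dx":-0.25,"dy":0,"dz":0,"fingers":1.5}
    - {"rx":0,"ry":-0.15,"rz":0,"dx":-0.25,"dy":0,"dz":0,"fingers":1.5}
    - {"rx":0,"ry":-0.15,"rz":0,"dx":-0.25,"dy":0,"dz":0,"fingers":1.5}
    - {"rx":0,"ry":-0.15,"rz":0,"dx":-0.25,"dy":0,"dz":0,"fingers":1.5}
    - {"rx":0,"ry":-0.15,"rz":0,"dx":-0.25,"dy":0,"dz":0,"fingers":1.5}
    - {"rx":0,"ry":-0.15,"rz":0,"dx":-0.25,"dy":0,"dz":0,"fingers":1.5}

```text
clock: 25.55
tcp_pos: [0.5346, 0.1514, 0.0438]
tcp_rot: [-0.008, -0.608, 0.794, 0.002]
force: [1.2, -8.1, -1.8]
opening: 0.0211
```

```bash
python3 - <<'E'
from h import *
s=show();sock(s)
E
```

```text
t 25.55 p [0.5346 0.1514 0.0438] phi 164.83 tilt z [-0.0154 -0.0061 -0.9999] F [ 1.2 -8.1 -1.8] M [-2.35 -0.14 -0.22] op 0.0211 q6 -0.827
head in socket mm: x -38.0 y 1.9 tip x 77.0
```

Emit:
servo_tool:
  series:
    - {"rx":0.2,"ry":-0.1,"rz":-0.1,"dx":-0.1,"dy":-0.08,"dz":0,"fingers":1.5}
    - {"rx":0.2,"ry":-0.1,"rz":-0.1,"dx":-0.2,"dy":-0.08,"dz":0,"fingers":1.5}
    - {"rx":0.2,"ry":-0.15,"rz":-0.1,"dx":-0.3,"dy":-0.08,"dz":0,"fingers":1.5}
    - {"rx":0.15,"ry":-0.2,"rz":-0.1,"dx":-0.4,"dy":-0.06,"dz":0,"fingers":1.5}
    - {"rx":0.15,"ry":-0.25,"rz":-0.1,"dx":-0.5,"dy":-0.06,"dz":0,"fingers":1.5}
    - {"rx":0.15,"ry":-0.3,"rz":-0.05,"dx":-0.6,"dy":-0.06,"dz":0,"fingers":1.5}
    - {"rx":0.15,"ry":-0.3,"rz":-0.05,"dx":-0.6,"dy":-0.06,"dz":0,"fingers":1.5}
    - {"rx":0.15,"ry":-0.3,"rz":-0.05,"dx":-0.6,"dy":-0.06,"dz":0,"fingers":1.5}
    - {"rx":0.15,"ry":-0.3,"rz":-0.05,"dx":-0.6,"dy":-0.06,"dz":0,"fingers":1.5}
    - {"rx":0.15,"ry":-0.3,"rz":-0.05,"dx":-0.6,"dy":-0.06,"dz":0,"fingers":1.5}

```text
clock: 26.38
tcp_pos: [0.5343, 0.1525, 0.0465]
tcp_rot: [-0.024, -0.605, 0.796, -0.005]
force: [-1.5, -18.4, 7.1]
opening: 0.0212
```

```bash
python3 - <<'E'
from h import *
s=show();sock(s)
E
```

```text
t 26.38 p [0.5343 0.1525 0.0465] phi 164.51 tilt z [-0.0328 -0.0374 -0.9988] F [ -1.5 -18.4   7.1] M [-5.03  0.2  -0.2 ] op 0.0212 q6 -0.861
head in socket mm: x -37.0 y 2.5 tip x 78.0
```

```bash
cat > p.py <<'E'
from h import *
import sys
from plant import ctrl
s=ctrl.state(); t=np.radians(75.45); ax=np.array([np.cos(t),np.sin(t)]);ay=np.array([-ax[1],ax[0]])
p=np.array([.546,.1877])+ax*float(sys.argv[1])/1e3; show(); sock(s); plan([*p,float(sys.argv[2])],165.45,int(sys.argv[3]),fingers=1.5)
E
python3 p.py -38.5 .0425 6
```

```text
t 26.38 p [0.5343 0.1525 0.0465] phi 164.51 tilt z [-0.0328 -0.0374 -0.9988] F [ -1.5 -18.4   7.1] M [-5.03  0.2  -0.2 ] op 0.0212 q6 -0.861
head in socket mm: x -37.0 y 2.5 tip x 78.0
rv [ 1.26 -2.56 -0.92] step mm 0.816650321080909
[{"rx": 0.21, "ry": -0.43, "rz": -0.15, "dx": 0.02, "dy": -0.04, "dz": 0.07, "fingers": 1.5}, {"rx": 0.21, "ry": -0.43, "rz": -0.15, "dx": 0.02, "dy": -0.04, "dz": 0.07, "fingers": 1.5}, {"rx": 0.21, "ry": -0.43, "rz": -0.15, "dx": 0.02, "dy": -0.04, "dz": 0.07, "fingers": 1.5}, {"rx": 0.21, "ry": -0.43, "rz": -0.15, "dx": 0.02, "dy": -0.04, "dz": 0.07, "fingers": 1.5}, {"rx": 0.21, "ry": -0.43, "rz": -0.15, "dx": 0.02, "dy": -0.04, "dz": 0.07, "fingers": 1.5}, {"rx": 0.21, "ry": -0.43, "rz": -0.15, "dx": 0.02, "dy": -0.04, "dz": 0.07, "fingers": 1.5}]
```

Emit:
servo_tool:
  series:
    - {"rx":0.21,"ry":-0.43,"rz":-0.15,"dx":0.02,"dy":-0.04,"dz":0.07,"fingers":1.5}
    - {"rx":0.21,"ry":-0.43,"rz":-0.15,"dx":0.02,"dy":-0.04,"dz":0.07,"fingers":1.5}
    - {"rx":0.21,"ry":-0.43,"rz":-0.15,"dx":0.02,"dy":-0.04,"dz":0.07,"fingers":1.5}
    - {"rx":0.21,"ry":-0.43,"rz":-0.15,"dx":0.02,"dy":-0.04,"dz":0.07,"fingers":1.5}
    - {"rx":0.2,"ry":-0.4,"rz":-0.15,"dx":0,"dy":-0.04,"dz":0.07,"fingers":1.5}
    - {"rx":0.1,"ry":-0.2,"rz":-0.1,"dx":0,"dy":-0.03,"dz":0.05,"fingers":1.5}
    - {"rx":0,"ry":0,"rz":0,"dx":0,"dy":0,"dz":0,"fingers":1.5}
    - {"rx":0,"ry":0,"rz":0,"dx":0,"dy":0,"dz":0,"fingers":1.5}
    - {"rx":0,"ry":0,"rz":0,"dx":0,"dy":0,"dz":0,"fingers":1.5}
    - {"rx":0,"ry":0,"rz":0,"dx":0,"dy":0,"dz":0,"fingers":1.5}

```text
clock: 27.22
tcp_pos: [0.5369, 0.1505, 0.0426]
tcp_rot: [-0.0, -0.612, 0.791, -0.001]
force: [-0.2, -3.8, -2.7]
opening: 0.0212
```

```bash
python3 p.py -37.5 .0425 6
```

```text
t 27.22 p [0.5369 0.1505 0.0426] phi 165.44 tilt z [ 4.0e-04 -1.3e-03 -1.0e+00] F [-0.2 -3.8 -2.7] M [-0.88 -0.01 -0.07] op 0.0212 q6 -0.82
head in socket mm: x -38.3 y -0.5 tip x 76.7
rv [-0.04 -0.06 -0.01] step mm 0.16704632389767646
[{"rx": -0.01, "ry": -0.01, "rz": -0.0, "dx": -0.01, "dy": 0.01, "dz": 0.0, "fingers": 1.5}, {"rx": -0.01, "ry": -0.01, "rz": -0.0, "dx": -0.01, "dy": 0.01, "dz": 0.0, "fingers": 1.5}, {"rx": -0.01, "ry": -0.01, "rz": -0.0, "dx": -0.01, "dy": 0.01, "dz": 0.0, "fingers": 1.5}, {"rx": -0.01, "ry": -0.01, "rz": -0.0, "dx": -0.01, "dy": 0.01, "dz": 0.0, "fingers": 1.5}, {"rx": -0.01, "ry": -0.01, "rz": -0.0, "dx": -0.01, "dy": 0.01, "dz": 0.0, "fingers": 1.5}, {"rx": -0.01, "ry": -0.01, "rz": -0.0, "dx": -0.01, "dy": 0.01, "dz": 0.0, "fingers": 1.5}]
```

Emit:
servo_tool:
  series:
    - {"rx":0,"ry":0,"rz":0,"dx":-0.2,"dy":0,"dz":0.03,"fingers":1.5}
    - {"rx":0,"ry":-0.3,"rz":0,"dx":-0.4,"dy":-0.02,"dz":0.03,"fingers":1.5}
    - {"rx":0,"ry":-0.4,"rz":0,"dx":-0.5,"dy":-0.02,"dz":0.03,"fingers":1.5}
    - {"rx":0.1,"ry":-0.5,"rz":0,"dx":-0.5,"dy":-0.03,"dz":0.03,"fingers":1.5}
    - {"rx":0.1,"ry":-0.5,"rz":0,"dx":-0.5,"dy":-0.03,"dz":0.03,"fingers":1.5}
    - {"rx":0.1,"ry":-0.4,"rz":0,"dx":-0.2,"dy":-0.02,"dz":0.03,"fingers":1.5}
    - {"rx":0,"ry":-0.1,"rz":0,"dx":-0.1,"dy":0,"dz":0,"fingers":1.5}
    - {"rx":0,"ry":0,"rz":0,"dx":-0.05,"dy":0,"dz":0,"fingers":1.5}
    - {"rx":0,"ry":0,"rz":0,"dx":-0.05,"dy":0,"dz":0,"fingers":1.5}
    - {"rx":0,"ry":0,"rz":0,"dx":-0.05,"dy":0,"dz":0,"fingers":1.5}

```text
clock: 28.05
tcp_pos: [0.5354, 0.1509, 0.0425]
tcp_rot: [-0.006, -0.607, 0.795, 0.004]
force: [-0.6, -6.9, -0.9]
opening: 0.0212
```

```bash
python3 p.py -37.5 .042 6
```

```text
t 28.05 p [0.5354 0.1509 0.0425] phi 164.69 tilt z [-1.540e-02 -9.000e-04 -9.999e-01] F [-0.6 -6.9 -0.9] M [-1.9  -0.07 -0.09] op 0.0212 q6 -0.821
head in socket mm: x -38.2 y 1.1 tip x 76.8
rv [ 0.84 -0.27 -0.75] step mm 0.22971249713406441
[{"rx": 0.14, "ry": -0.05, "rz": -0.13, "dx": -0.01, "dy": -0.02, "dz": 0.01, "fingers": 1.5}, {"rx": 0.14, "ry": -0.05, "rz": -0.13, "dx": -0.01, "dy": -0.02, "dz": 0.01, "fingers": 1.5}, {"rx": 0.14, "ry": -0.05, "rz": -0.13, "dx": -0.01, "dy": -0.02, "dz": 0.01, "fingers": 1.5}, {"rx": 0.14, "ry": -0.05, "rz": -0.13, "dx": -0.01, "dy": -0.02, "dz": 0.01, "fingers": 1.5}, {"rx": 0.14, "ry": -0.05, "rz": -0.13, "dx": -0.01, "dy": -0.02, "dz": 0.01, "fingers": 1.5}, {"rx": 0.14, "ry": -0.05, "rz": -0.13, "dx": -0.01, "dy": -0.02, "dz": 0.01, "fingers": 1.5}]
```

Emit:
servo_tool:
  series:
    - {"rx":0.14,"ry":-0.05,"rz":-0.13,"dx":-0.05,"dy":-0.02,"dz":0.03,"fingers":1.5}
    - {"rx":0.14,"ry":-0.05,"rz":-0.13,"dx":-0.05,"dy":-0.02,"dz":0.03,"fingers":1.5}
    - {"rx":0.14,"ry":-0.05,"rz":-0.13,"dx":-0.05,"dy":-0.02,"dz":0.03,"fingers":1.5}
    - {"rx":0.14,"ry":-0.05,"rz":-0.13,"dx":-0.05,"dy":-0.02,"dz":0.03,"fingers":1.5}
    - {"rx":0.14,"ry":-0.05,"rz":-0.13,"dx":-0.05,"dy":-0.02,"dz":0.03,"fingers":1.5}
    - {"rx":0.1,"ry":-0.05,"rz":-0.1,"dx":-0.05,"dy":-0.02,"dz":0.03,"fingers":1.5}
    - {"rx":0,"ry":-0.02,"rz":0,"dx":-0.03,"dy":0,"dz":0.02,"fingers":1.5}
    - {"rx":0,"ry":-0.02,"rz":0,"dx":-0.03,"dy":0,"dz":0.02,"fingers":1.5}
    - {"rx":0,"ry":0,"rz":0,"dx":-0.03,"dy":0,"dz":0,"fingers":1.5}
    - {"rx":0,"ry":0,"rz":0,"dx":-0.03,"dy":0,"dz":0,"fingers":1.5}

```text
clock: 28.88
tcp_pos: [0.5367, 0.1508, 0.0431]
tcp_rot: [-0.005, -0.612, 0.791, -0.002]
force: [0.5, -7.1, -1.2]
opening: 0.0211
```

```bash
python3 p.py -37.5 .042 6
```

```text
t 28.88 p [0.5367 0.1508 0.0431] phi 165.52 tilt z [-0.0052 -0.0094 -0.9999] F [ 0.5 -7.1 -1.2] M [-1.75 -0.2  -0.18] op 0.0211 q6 -0.826
head in socket mm: x -38.1 y -0.2 tip x 76.9
rv [ 0.15 -0.6   0.07] step mm 0.21108754494559331
[{"rx": 0.03, "ry": -0.1, "rz": 0.01, "dx": -0.01, "dy": 0.0, "dz": 0.02, "fingers": 1.5}, {"rx": 0.03, "ry": -0.1, "rz": 0.01, "dx": -0.01, "dy": 0.0, "dz": 0.02, "fingers": 1.5}, {"rx": 0.03, "ry": -0.1, "rz": 0.01, "dx": -0.01, "dy": 0.0, "dz": 0.02, "fingers": 1.5}, {"rx": 0.03, "ry": -0.1, "rz": 0.01, "dx": -0.01, "dy": 0.0, "dz": 0.02, "fingers": 1.5}, {"rx": 0.03, "ry": -0.1, "rz": 0.01, "dx": -0.01, "dy": 0.0, "dz": 0.02, "fingers": 1.5}, {"rx": 0.03, "ry": -0.1, "rz": 0.01, "dx": -0.01, "dy": 0.0, "dz": 0.02, "fingers": 1.5}]
```

Emit:
servo_tool:
  series:
    - {"rx":0.03,"ry":-0.15,"rz":0,"dx":-0.04,"dy":0,"dz":0.04,"fingers":1.5}
    - {"rx":0.03,"ry":-0.15,"rz":0,"dx":-0.04,"dy":0,"dz":0.05,"fingers":1.5}
    - {"rx":0.03,"ry":-0.15,"rz":0,"dx":-0.04,"dy":0,"dz":0.05,"fingers":1.5}
    - {"rx":0.03,"ry":-0.15,"rz":0,"dx":-0.04,"dy":0,"dz":0.05,"fingers":1.5}
    - {"rx":0,"ry":0,"rz":0,"dx":-0.03,"dy":0,"dz":0.03,"fingers":1.5}
    - {"rx":0,"ry":0,"rz":0,"dx":-0.02,"dy":0,"dz":0,"fingers":2.4}
    - {"rx":0,"ry":0,"rz":0,"dx":0,"dy":0,"dz":0,"fingers":3}
    - {"rx":0,"ry":0,"rz":0,"dx":0,"dy":0,"dz":0,"fingers":4}
    - {"rx":0,"ry":0,"rz":0,"dx":0,"dy":0,"dz":0,"fingers":4.5}
    - {"rx":0,"ry":0,"rz":0,"dx":0,"dy":0,"dz":0,"fingers":4.5}
  grip_force: 60

```text
clock: 29.72
tcp_pos: [0.5417, 0.1571, 0.0454]
tcp_rot: [0.005, -0.614, 0.789, -0.002]
force: [0.2, 0.4, 0.4]
opening: 0.0449
```

```bash
python3 p.py -37.5 .042 6
```

```text
t 29.72 p [0.5417 0.1571 0.0454] phi 165.82 tilt z [ 0.0095  0.0033 -0.9999] F [0.2 0.4 0.4] M [-0.01  0.    0.01] op 0.0449 q6 -0.821
head in socket mm: x -30.7 y -3.5 tip x 84.3
rv [-0.48  0.32  0.37] step mm 1.3934996801204802
[{"rx": -0.08, "ry": 0.05, "rz": 0.06, "dx": 0.11, "dy": 0.06, "dz": 0.06, "fingers": 1.5}, {"rx": -0.08, "ry": 0.05, "rz": 0.06, "dx": 0.11, "dy": 0.06, "dz": 0.06, "fingers": 1.5}, {"rx": -0.08, "ry": 0.05, "rz": 0.06, "dx": 0.11, "dy": 0.06, "dz": 0.06, "fingers": 1.5}, {"rx": -0.08, "ry": 0.05, "rz": 0.06, "dx": 0.11, "dy": 0.06, "dz": 0.06, "fingers": 1.5}, {"rx": -0.08, "ry": 0.05, "rz": 0.06, "dx": 0.11, "dy": 0.06, "dz": 0.06, "fingers": 1.5}, {"rx": -0.08, "ry": 0.05, "rz": 0.06, "dx": 0.11, "dy": 0.06, "dz": 0.06, "fingers": 1.5}]
```

Emit:
servo_tool:
  series:
    - {"rx":0,"ry":0,"rz":0,"dx":0.1,"dy":0.15,"dz":-0.3,"fingers":4.8}
    - {"rx":0,"ry":0,"rz":0,"dx":0.1,"dy":0.1,"dz":-0.8,"fingers":4.8}
    - {"rx":0,"ry":0,"rz":0,"dx":0,"dy":0,"dz":-1.5,"fingers":4.8}
    - {"rx":0,"ry":0,"rz":0,"dx":0,"dy":0,"dz":-2,"fingers":4.8}
    - {"rx":0,"ry":0,"rz":0,"dx":0,"dy":0,"dz":-2,"fingers":4.8}
    - {"rx":0,"ry":0,"rz":0,"dx":0,"dy":0,"dz":-2,"fingers":4.8}
    - {"rx":0,"ry":0,"rz":0,"dx":0,"dy":0,"dz":-2,"fingers":4.8}
    - {"rx":0,"ry":0,"rz":0,"dx":0,"dy":0,"dz":-2,"fingers":4.8}
    - {"rx":0,"ry":0,"rz":0,"dx":0,"dy":0,"dz":-1,"fingers":4.8}
    - {"rx":0,"ry":0,"rz":0,"dx":0,"dy":0,"dz":0,"fingers":4.8}

```text
clock: 30.55
tcp_pos: [0.5363, 0.1557, 0.1929]
tcp_rot: [0.006, -0.615, 0.788, -0.002]
force: [0.2, 0.2, 0.1]
opening: 0.0477
```

```bash
python3 - <<'E'
from h import *
from plant import eyes
s=show();sock(s)
c=eyes.capture('wrist'); pickle.dump((c,s),open('w7.pkl','wb')); cv2.imwrite('pics/w7.png',c['image'][:,:,::-1])
c=eyes.capture('side'); cv2.imwrite('pics/s7.png',cv2.resize(c['image'][150:270,190:340,::-1],None,fx=5,fy=5,interpolation=cv2.INTER_CUBIC))
E
```

```text
t 30.55 p [0.5363 0.1557 0.1929] phi 165.94 tilt z [ 0.0126  0.0049 -0.9999] F [0.2 0.2 0.1] M [-0.01  0.03 -0.01] op 0.0477 q6 -0.821
head in socket mm: x -33.4 y 1.4 tip x 81.6
```

View pics/w7.png

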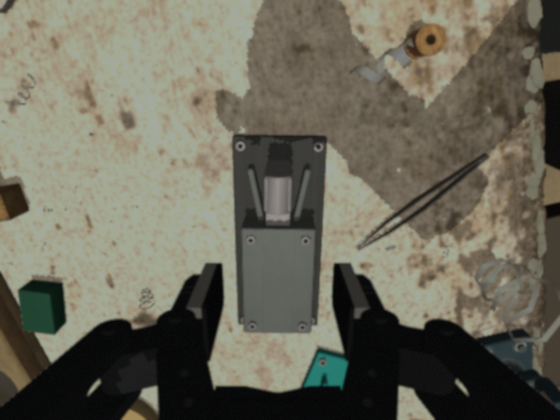

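View pics/s7.png

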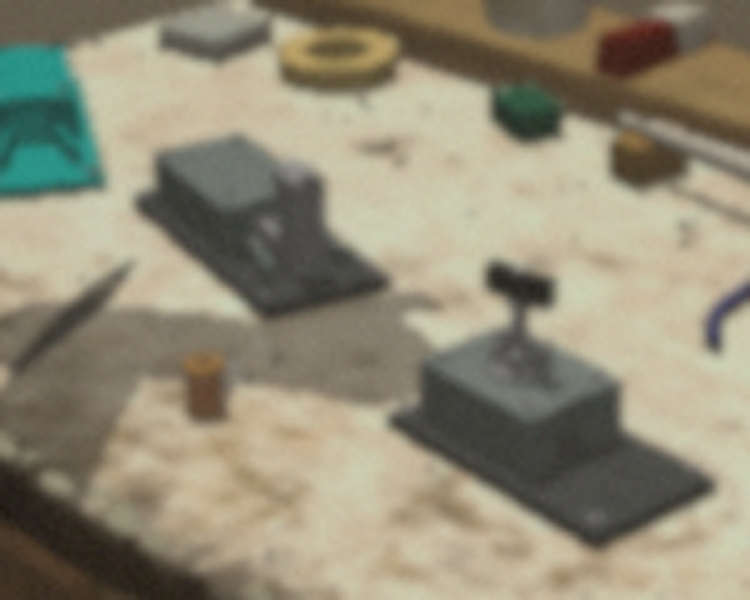

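```bash
python3 - <<'E'
from h import *
c,s=pickle.load(open('w7.pkl','rb'))
x0,y0,x1,y1,f=220,120,340,270,5
a=cv2.resize(c['image'][y0:y1,x0:x1,::-1].copy(),None,fx=f,fy=f,interpolation=cv2.INTER_CUBIC)
t=np.radians(75.45); ax=np.array([np.cos(t),np.sin(t),0]);ay=np.array([-ax[1],ax[0],0]);z=np.array([0,0,1.]); o=np.array([.546,.1877,0])
def pl(xa,xb,w,h,col):
    p=(proj(c,[o+x*ax+y*ay+h*z for x,y in [(xa,-w),(xb,-w),(xb,w),(xa,w)]],s)-[x0,y0]+.5)*f-.5
    cv2.polylines(a,[p.round().astype(int)],True,col,1)
pl(-.076,.126,.043,.01,(0,0,255)); pl(0,.11,.033,.044,(0,255,0)); pl(-.053,-.023,.011,.075,(255,255,0))
cv2.imwrite('pics/w7c.png',a)
E
```

```text
(no output)
```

View pics/w7c.png

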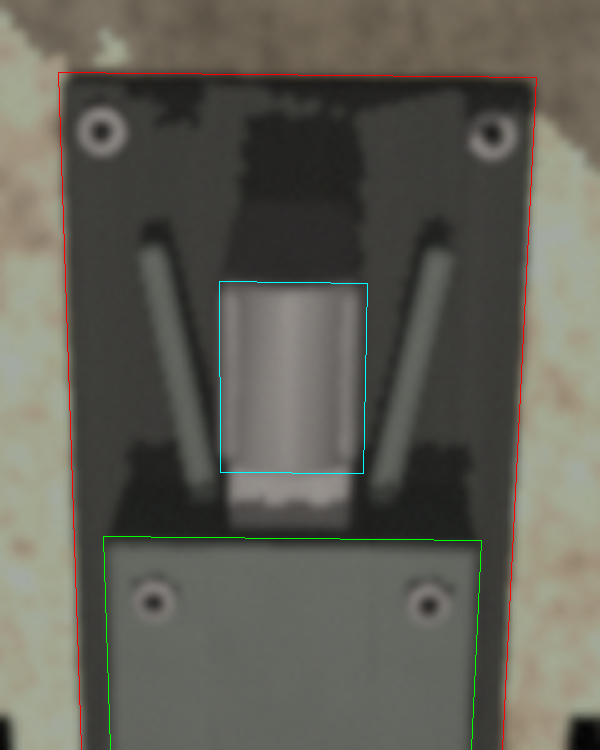

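```bash
python3 -c "
from plant import ctrl; print(ctrl.sign_off())"
```

```text
the job is handed in; nothing more can be done
None
```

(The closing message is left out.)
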